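# Set and lock the fence of a slab-cake portioning board

## Robot

A 6-joint arm with a two-finger parallel gripper is mounted at the origin on the work surface. World frame = base frame: x ahead of the robot, y to its left, z up, the work surface at z = 0. Lengths are in m, angles in rad, forces in N, time in s.
With the tool pointing down it reaches from about 0.35 to 0.875 m from the base axis. Payload 4.2 kg.
Tool frame: the origin (TCP) lies between the finger pads; the fingertips stand 11 mm ahead of it and the grasp point (between the pads) lies 8 mm behind it; z points along the fingers, y is the direction in which the jaws open and shut (so a half turn about z gives the same grasp; the last joint's range is limited). The gripper opens to 87 mm and grips with 3 to 60 N. Pads are 19 mm wide; open, the fingers measure 117 mm over their backs; the gripper's body (75 mm by 190 mm) begins 51 mm behind the grasp point.
Start: joints at [1.604, 0.385, 0.008, 0, -1.194, -0.259], TCP at [0.14, 0.609, 0.234] pointing down, gripper open.
Joint ranges: [-3.14, 3.14], [-1.21, 2.06], [-1.07, 1.41], [-3.16, 2.05], [-2.99, -0.16], [-3.1, 3.1]. Speed limits (rad/s): [2.79, 2.79, 3.14, 3.14, 3.14, 3.14].

## Interface

Orientations are given as a 3x3 rotation matrix whose columns are the frame's x, y, z axes.
In Python, from cell import state, eyes, workorder gives the robot as it stands.
- The arm moves only by the tool apply_moves, never from a script. Its argument "series" is a list of rows, each an object of numbers: "rx", "ry", "rz": the turn, a rotation vector about the tool's x, y, z in units of 10 degrees (1.0 is 10 degrees); "dx", "dy", "dz": the shift along the tool's x, y, z in mm; "claw": the finger opening in mm, from 0 to 87. A call has 1 to 12 rows; each row is the pose to reach, as a shift and turn from the pose measured when the call began, along the tool's axes at that moment; what a row does not reach only later rows make up. A row lasts 1/8 s, in which the tool goes at most 62.5 mm and 10.7 degrees, less where a joint would pass 70% of its speed; a pose out of reach is approached as far as the arm can. A call with a gripper value outside its range is refused whole. The fingers move at their own pace and stop on an object; the grip force is fixed at half the most. Time passes only in rows, so rows that repeat a pose let the fingers close. It gives the time, the measured TCP pose, the force and the opening at its end, in the units of the state.
- state(): the state, without advancing time (a new reading comes with each control period).
- eyes.grab_frame(name): name is "scene" or "side" or "wrist"; returns the picture (384x512x3 uint8, red, green, blue); there is no depth.
- eyes.camera_params(name): a dict with "fx", "fy", "cx", "cy" (pixels), "eye" and "orientation" of the camera in the world; the wrist camera has in their place "T_tool_cam" (4x4, takes a point from camera to tool coordinates, whose origin is the TCP and whose axes are the flange's). Camera axes: x right, y down, z forward; pixel columns grow to the right and rows downward; lengths in m; the calibration is good to about 2 mm. The wrist camera is an equidistant fisheye: a pixel r from the principal point sees the ray r / f radians off the axis. A picture is of the moment at which its call begins: read the wrist's pose just before it. camera_params takes no time and is no camera call.
- workorder.finish_job(): hands the job in, once; it reports no verdict.
The state is a dict: "time_s": time; "joint_pos": joint angles; "qd": joint speeds; "effort": joint torques, N m; "eef_pos": TCP position; "tool_rot": TCP orientation; "force": force on the tool from outside, world axes, zero at the start; "wrist_torque": the same for the moment, N m; "gripper_width": opening from 0.0 (shut) to 1.0 (fully open).
Only numpy, scipy, OpenCV 4.12 (cv2) and the standard library are available. Lean on these libraries where they do the work, as an engineer would, in place of code of your own. Each camera call takes 0.05 s, during which the arm holds its last target.

## Task

On the white portioning board, slide the steel fence by its wooden handle until its pointer is in line with the red rider, leaving the rider where it is. Then turn the orange wing knob backwards (anticlockwise from above) on its stud until its thread clicks and it drops, and turn it forwards (clockwise) until it is tight and presses the copper clamp plate down. Do not force the knob against its stops, leave everything else alone, and let go of it all.

Things in the scene. Friction and masses are not known exactly. Their poses are not given: they have to be found in the camera images.
- fence_handle (a point): Centre of the upright round wooden handle on the fence: 20 mm diameter, 42 mm tall, its top 19 mm above this point; the metal block below it (34 x 24 mm) begins 23 mm under this point. The fence is a steel blade 220 x 6 mm, 58 mm high above the table. It slides along the white board's y axis (this point's axes are the board's) with about 7 N drag and stays where it is left.
- fence_pointer (a point): The fence's small black pointer, 28 mm above the table, at the end of the blade on the board's +x side. It moves with the fence along the board's y axis.
- rider_mark (a point): Fin of the red rider (block 16 x 12 x 8 mm with a thin fin) on the board's +x edge beside the pointer's path, 28 mm above the table; axes of the board. The pointer is in line when both have the same position along the board's y. The rider slides if pushed: do not touch it.
- fence (a joint): Travel of the fence along the board's +y, m, 0 to 0.07.
- clamp (a joint): How far the copper clamp plate is pressed down, m: 0 free, about 0.0025 with the knob tight. It is a slotted, sprung plate carried by the fence, round the stud, its free top 35 mm above the table. It resists with 3.7 N at first and 1.2 N more per mm.
- stud_axis (a point): On the axis of the upright brass stud (28 mm diameter, fixed to the board), at the flat crown of its thread, 50 mm above the table; axes of the board, which tell nothing of where the thread begins. Three gaps in the crown, 120 degrees apart, let the knob's three inner pins drop, each with about 9 degrees of play.
- stud_top (a point): Top of the stud, on its axis, 58 mm above the table, inside the knob. At the back of each gap a hard stop tooth stands 3.5 mm higher than the crown. It blocks the knob if it is turned forwards while still on the crown, if it is turned back beyond a gap, and at the end of tightening.
- knob_grip (a point): Grip point of the orange bar of the loose wing knob (120 g), on the knob's axis. The bar is 60 mm long along this point's x, 14 mm thick along its y, 30 mm tall; its top is 8 mm above this point and the round black cap under it (38 mm diameter) 22 mm below. At the start the knob stands unthreaded on the crown, this point 98 mm above the table.
- knob_rim (a point): Centre of the knob's lower rim (44 mm diameter), 56 mm below knob_grip. Turned backwards (anticlockwise from above) 15 to 95 degrees under a light push (a few N), the knob finds the gaps and can drop 6.5 mm, to the clamp plate. From where it first drops, it turns forwards freely 25 degrees, is drawn down 3 mm by 68 degrees, then runs level (tight, it stays) to the hard stop at 88.
Not all that is in view belongs to the job. Leave any blue look-alike of the part that bears knob_grip alone.

How it is judged:
By the outcome, as a careful person would: the job done as asked, in the order asked, and still so for the second after the job is handed in, with the robot touching nothing.
It also fails if it takes over 72 s, if anything falls off the work surface, if the arm or the gripper's body presses on something with over 40 N, if the wrist force passes 120 N, or if a joint passes its speed limit or range.

## Working session

There is one attempt and no reset: what is moved stays moved. The work goes in short steps, Python scripts to look and compute and a tool call to move; the robot and the scene stay as the last step left them, time stands still between calls to the robot, and variables do not carry over. Pictures are saved under pics/ and viewed, and the job is handed in when it is done.

Besides the shell and the picture viewer there is one more tool, called after "Emit:" as name([rows], argument=value, ...), one row to a line, values as JSON. apply_moves: Moves the arm, as the interface text tells. Its arguments: {"type":"object","properties":{"series":{"type":"array","items":{"type":"object","properties":{"rx":{"type":"number"},"ry":{"type":"number"},"rz":{"type":"number"},"dx":{"type":"number"},"dy":{"type":"number"},"dz":{"type":"number"},"claw":{"type":"number"}}}}},"required":["series"]}

```bash
ls; mkdir -p pics
cat > h.py <<'E'
import numpy as np, cv2
from cell import state, eyes, workorder
def save(n,img,s=1.5):
    cv2.imwrite(f'pics/{n}.png',cv2.resize(img[:,:,::-1],None,fx=s,fy=s,interpolation=cv2.INTER_CUBIC))
E
python3 - <<'E'
from h import *
s=state();print(s)
for n in ['scene','side','wrist']:
    im=eyes.grab_frame(n);np.save(f'pics/{n}0.npy',im);save(n+'0',im);print(n,eyes.camera_params(n))
E
```

```text
pics
{'time_s': 0.0, 'joint_pos': array([ 1.60356534e+00,  3.85579648e-01,  6.59668356e-03, -5.36858167e-04,
       -1.19401661e+00, -2.58602062e-01]), 'qd': array([-2.01458253e-03,  1.80256733e-03,  1.48302758e-04,  1.61132278e-03,
        4.92050519e-05,  1.88699806e-03]), 'effort': array([-1.49541633e-03, -3.90665138e+01,  1.87405121e+01,  4.22037810e+00,
        1.09315210e-02, -1.90133719e-04]), 'eef_pos': array([0.1397895 , 0.6085504 , 0.23242863]), 'tool_rot': array([[ 9.74563556e-01, -2.24110894e-01, -4.26748122e-04],
       [-2.24111285e-01, -9.74561035e-01, -2.21837109e-03],
       [ 8.12690373e-05,  2.25758269e-03, -9.99997448e-01]]), 'force': array([ 0.61722252, -0.85220581,  0.34226481]), 'wrist_torque': array([ 0.00572933,  0.08181229, -0.01015907]), 'gripper_width': 0.9993050172110344}
scene {'fx': 460.2059501972206, 'fy': 460.2059501972206, 'cx': 254.54092292515998, 'cy': 190.27935635734727, 'eye': array([ 0.90407664, -0.52127157,  0.95079961]), 'orientation': array([[ 0.85259777,  0.4316225 , -0.29458286],
       [ 0.52251556, -0.69617832,  0.49225323],
       [ 0.00738537, -0.57361813, -0.81908955]])}
side {'fx': 464.3442759881465, 'fy': 464.3442759881465, 'cx': 254.61585534884298, 'cy': 189.89593500011082, 'eye': array([ 0.52238322, -0.80374682,  0.73923853]), 'orientation': array([[ 0.99711649, -0.04597542,  0.06037349],
       [-0.07587784, -0.61576714,  0.78426615],
       [ 0.00111904, -0.78658572, -0.61748008]])}
wrist {'fx': 297.3186396354542, 'fy': 297.3186396354542, 'cx': 253.12375650155215, 'cy': 192.18013506323453, 'T_tool_cam': array([[ 9.74523927e-04, -9.57618838e-01, -2.88036824e-01,
         7.84792614e-02],
       [ 9.99999238e-01,  1.15148602e-03, -4.44948397e-04,
         9.59077600e-04],
       [ 7.57761344e-04, -2.88036171e-01,  9.57619230e-01,
        -1.51386838e-01],
       [ 0.00000000e+00,  0.00000000e+00,  0.00000000e+00,
         1.00000000e+00]])}
```

View pics/scene0.png

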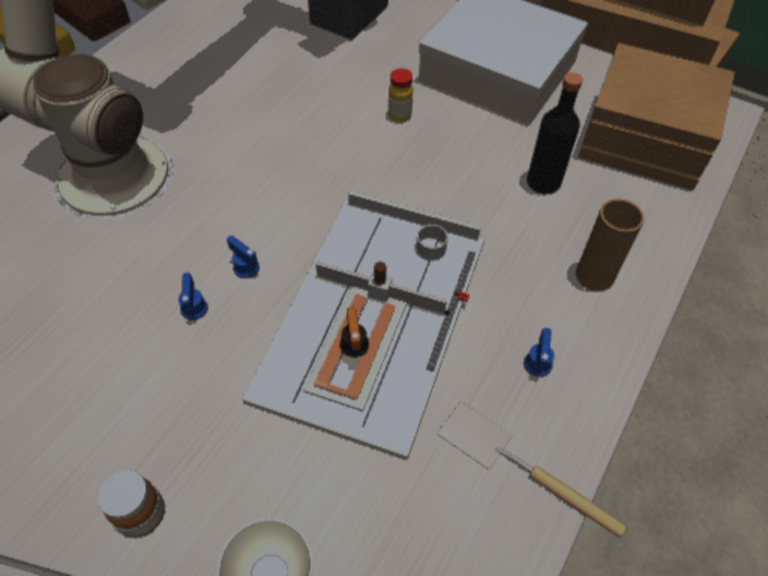

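View pics/side0.png

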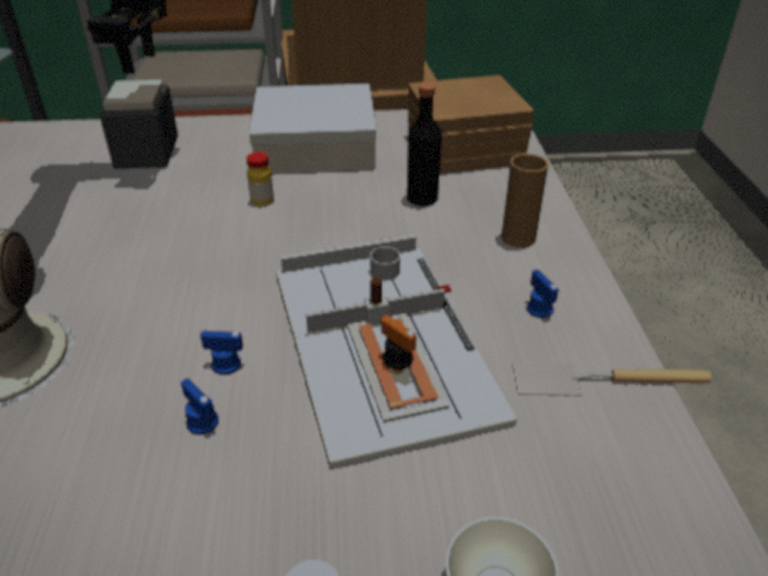

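View pics/wrist0.png

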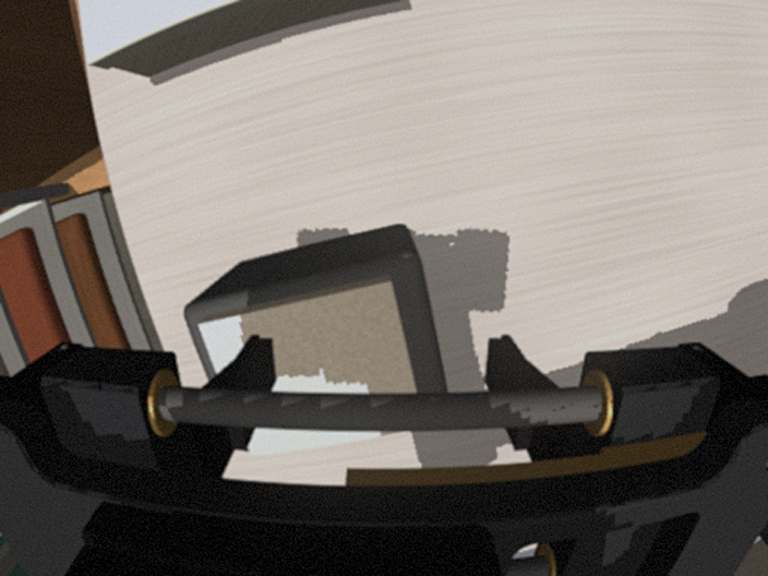

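Run:
```python
import numpy as np,cv2
a=np.load('pics/scene0.npy')[120:280,155:335];b=np.load('pics/side0.npy')[150:310,175:355]
f=lambda i:cv2.resize(i[:,:,::-1],None,fx=4.4,fy=3.7*4.4/4.4,interpolation=cv2.INTER_CUBIC)
cv2.imwrite('pics/c1.png',cv2.resize(a[:,:,::-1],None,fx=3.7,fy=3.7,interpolation=2));cv2.imwrite('pics/c2.png',cv2.resize(b[:,:,::-1],None,fx=3.7,fy=3.7,interpolation=2))
```

```text
(no output)
```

View pics/c1.png

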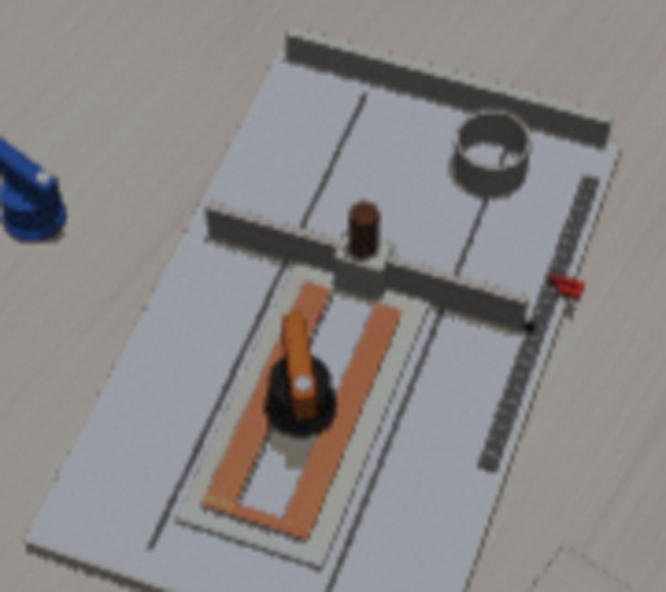

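View pics/c2.png

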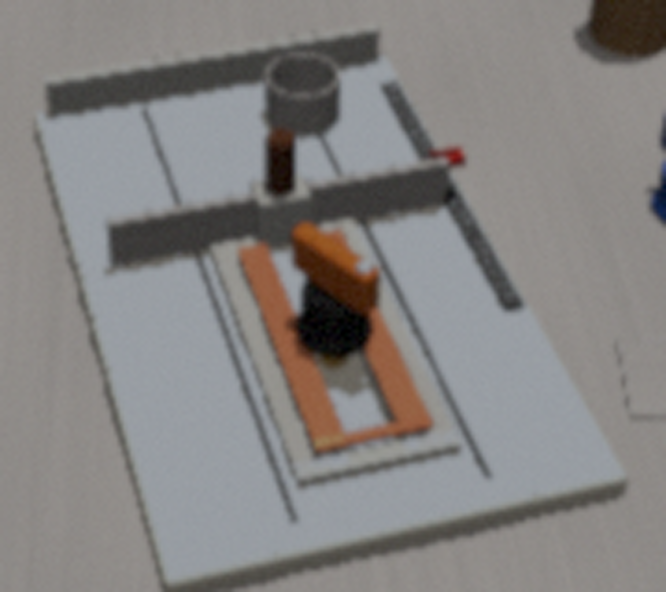

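```bash
cat >> h.py <<'E'
def ray(n,uv):
    p=eyes.camera_params(n)
    d=p['orientation']@np.array([(uv[0]-p['cx'])/p['fx'],(uv[1]-p['cy'])/p['fy'],1]);return p['eye'],d/np.linalg.norm(d)
def onz(n,uv,z):
    e,d=ray(n,uv);return e+d*(z-e[2])/d[2]
def tri(a,b):
    A=np.zeros((3,3));B=np.zeros(3);rs=[ray('scene',a),ray('side',b)]
    for e,d in rs:
        P=np.eye(3)-np.outer(d,d);A+=P;B+=P@e
    x=np.linalg.solve(A,B);return x,[np.linalg.norm((np.eye(3)-np.outer(d,d))@(x-e)) for e,d in rs]
E
cat > t.py <<'E'
from h import *
S=lambda u,v:(155+(u+.5)/3.7-.5,120+(v+.5)/3.7-.5)
D=lambda u,v:(175+(u+.5)/3.7-.5,150+(v+.5)/3.7-.5)
np.set_printoptions(precision=4,suppress=True)
P={'handtop':((365,211),(282,137)),'pointer':((529,327),(450,196)),'rider':((566,282),(452,154)),
'kbar_far':((293,318),(303,228)),'kbar_near':((305,382),(368,277)),'backR':((609,124),(378,34)),'backL':((288,34),(50,86)),'cornL':((28,545),(168,582)),'bladeL':((208,208),(110,226)),'bladeR':((529,296),(446,166)),'ringtop':((492,133),(303,75))}
R={}
for k,(a,b) in P.items():
    x,r=tri(S(*a),D(*b));R[k]=x;print(k,x,np.round(r,4))
v=R['bladeR']-R['bladeL'];print('blade len',np.linalg.norm(v),'ang',np.degrees(np.arctan2(v[1],v[0])))
v=R['backR']-R['backL'];print(np.degrees(np.arctan2(v[1],v[0])))
E
python3 t.py
```

```text
handtop [0.5768 0.0197 0.1013] [0.0007 0.0007]
pointer [0.6872 0.0423 0.0291] [0.0005 0.0005]
rider [0.6932 0.082  0.0333] [0.0019 0.0019]
kbar_far [ 0.5829 -0.0723  0.1062] [0.0002 0.0002]
kbar_near [ 0.6138 -0.1055  0.1005] [0.0033 0.0033]
backR [0.6586 0.2083 0.0444] [0.0008 0.0008]
backL [0.4267 0.1596 0.0466] [0.0011 0.0011]
cornL [ 0.5011 -0.2433  0.0168] [0.0018 0.0018]
bladeL [ 0.4703 -0.0033  0.0563] [0.0003 0.0003]
bladeR [0.6828 0.0476 0.0516] [0.0024 0.0024]
ringtop [0.5989 0.1494 0.0551] [0.0023 0.0023]
blade len 0.218533010802803 ang 13.467767242093654
11.865057358359463
```

```bash
cat >> h.py <<'E'
from scipy.spatial.transform import Rotation as Ro
def rel(p,yaw):  # rows for target TCP pos, tool-x yaw deg, tool down
    s=state();R=s['tool_rot'];d=R.T@(np.array(p)-s['eef_pos'])*1000
    c,k=np.cos(np.radians(yaw)),np.sin(np.radians(yaw))
    T=np.array([[c,k,0],[k,-c,0],[0,0,-1.]])
    rv=np.degrees(Ro.from_matrix(R.T@T).as_rotvec())/10
    print('d',np.round(d,1),'r',np.round(rv,3),'tcp',np.round(s['eef_pos'],4),'F',np.round(s['force'],1),'t',s['time_s'])
E
python3 -c "
from h import *
rel([.1398,.6086,.32],-12.95);rel([.577,.02,.32],12.5);rel([.577,.02,.2],12.5)
print(tri((550/1.5,90/1.5),(427/1.5,92/1.5)),tri((573/1.5,80/1.5),(427/1.5,92/1.5)),tri((586/1.5,38/1.5),(374/1.5,88/1.5)),tri((421/1.5,46/1.5),(252/1.5,120/1.5)))"
```

```text
d [  0.    0.3 -87.3] r [ 0.009 -0.001  0.001] tcp [0.1398 0.6087 0.2327] F [ 1.1 -0.3  0.2] t 0.15
d [557.9 476.  -86.4] r [ 9.000e-03  2.000e-03 -2.544e+00] tcp [0.1398 0.6087 0.2327] F [ 1.1 -0.3  0.2] t 0.15
d [557.9 475.8  33.6] r [ 9.000e-03  2.000e-03 -2.544e+00] tcp [0.1398 0.6087 0.2327] F [ 1.1 -0.3  0.2] t 0.15
(array([0.68595966, 0.3353479 , 0.2617584 ]), [np.float64(0.0021338081922868597), np.float64(0.00213380819228708)]) (array([0.69747913, 0.41987326, 0.22709081]), [np.float64(0.0032000447311083782), np.float64(0.0032000447311084216)]) (array([0.62548287, 0.73045397, 0.10236257]), [np.float64(0.005790576250015832), np.float64(0.0057905762500156145)]) (array([0.37147495, 0.49462623, 0.13644072]), [np.float64(0.01120132482626857), np.float64(0.011201324826268576)])
```

Emit:
apply_moves([
  {"dz":-60},
  {"dx":50,"dy":43,"dz":-86,"rz":-0.5},
  {"dx":558,"dy":476,"dz":-60,"rz":-2.54},
  {"dx":558,"dy":476,"dz":-30,"rz":-2.54,"claw":50},
  {"dx":558,"dy":476,"dz":-30,"rz":-2.54},
  {"dx":558,"dy":476,"dz":-30,"rz":-2.54},
  {"dx":558,"dy":476,"dz":-30,"rz":-2.54},
  {"dx":558,"dy":476,"dz":-30,"rz":-2.54},
  {"dx":558,"dy":476,"dz":-30,"rz":-2.54},
  {"dx":558,"dy":476,"dz":0,"rz":-2.54},
  {"dx":558,"dy":476,"dz":0,"rz":-2.54},
  {"dx":558,"dy":476,"dz":0,"rz":-2.54,"claw":50},
])

```text
validation failed for argument at $.se...
```

Run:
```python
from h import *
rel([.577,.02,.2],12.5)
s=state();im=eyes.grab_frame('wrist');np.savez('pics/w1.npz',im=im,p=s['eef_pos'],R=s['tool_rot']);save('w1',im)
print(s['joint_pos'],s['gripper_width'])
```

```text
d [557.9 475.8  33.6] r [ 9.000e-03  2.000e-03 -2.544e+00] tcp [0.1398 0.6087 0.2327] F [ 1.1 -0.3  0.2] t 0.15
[ 1.60358357e+00  3.85362393e-01  6.91609923e-03 -3.45020179e-04
 -1.19397801e+00 -2.58537891e-01] 0.9979877386201825
```

View pics/w1.png

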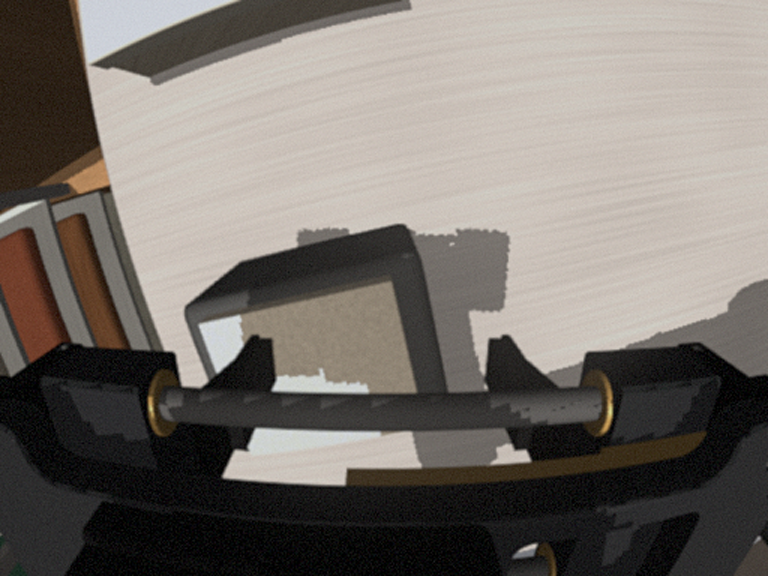

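Emit:
apply_moves([
  {"dx":0,"dy":0,"dz":-60,"rx":0,"ry":0,"rz":0,"claw":87},
])

```text
time_s: 0.32
eef_pos: [0.1393, 0.6061, 0.2874]
tool_rot: [[0.974, -0.224, -0.002], [-0.224, -0.974, -0.015], [0.002, 0.015, -1.0]]
force: [-0.3, 0.2, -0.0]
gripper_width: 0.996
```

Emit:
apply_moves([
  {"dx":40,"dy":34,"dz":-30,"rx":0,"ry":0,"rz":-0.5,"claw":87},
  {"dx":557,"dy":475,"dz":-30,"rx":0,"ry":0,"rz":-2.54,"claw":87},
  {"dx":557,"dy":475,"dz":-30,"rx":0,"ry":0,"rz":-2.54,"claw":87},
  {"dx":557,"dy":475,"dz":-30,"rx":0,"ry":0,"rz":-2.54,"claw":87},
  {"dx":557,"dy":475,"dz":-30,"rx":0,"ry":0,"rz":-2.54,"claw":87},
  {"dx":557,"dy":475,"dz":-30,"rx":0,"ry":0,"rz":-2.54,"claw":87},
  {"dx":557,"dy":475,"dz":-30,"rx":0,"ry":0,"rz":-2.54,"claw":87},
  {"dx":557,"dy":475,"dz":-30,"rx":0,"ry":0,"rz":-2.54,"claw":87},
  {"dx":557,"dy":475,"dz":-30,"rx":0,"ry":0,"rz":-2.54,"claw":87},
  {"dx":557,"dy":475,"dz":-30,"rx":0,"ry":0,"rz":-2.54,"claw":87},
  {"dx":557,"dy":475,"dz":-30,"rx":0,"ry":0,"rz":-2.54,"claw":87},
  {"dx":557,"dy":475,"dz":-30,"rx":0,"ry":0,"rz":-2.54,"claw":87},
])

```text
time_s: 1.82
eef_pos: [0.5765, 0.0167, 0.3253]
tool_rot: [[0.977, 0.215, -0.002], [0.214, -0.977, -0.015], [-0.005, 0.014, -1.0]]
force: [0.2, 1.1, -0.8]
gripper_width: 0.999
```

```bash
cat > look.py <<'E'
from h import *
import sys
n=sys.argv[1]
s=state();im=eyes.grab_frame('wrist');np.savez(f'pics/{n}.npz',im=im,p=s['eef_pos'],R=s['tool_rot']);save(n,im)
print(np.round(s['joint_pos'],3),s['gripper_width'],s['time_s'])
E
python3 look.py w2; python3 -c "
from h import *
rel([.577,.02,.2],12.5)"
```

```text
[ 0.317  0.254  0.042  0.014 -1.365  1.467] 0.9992011284611942 1.825
d [ 1.000e-01 -9.800e+00  1.243e+02] r [ 0.097  0.033 -0.037] tcp [0.5792 0.0126 0.3245] F [ 4.4 -0.4  1.9] t 1.875
```

View pics/w2.png

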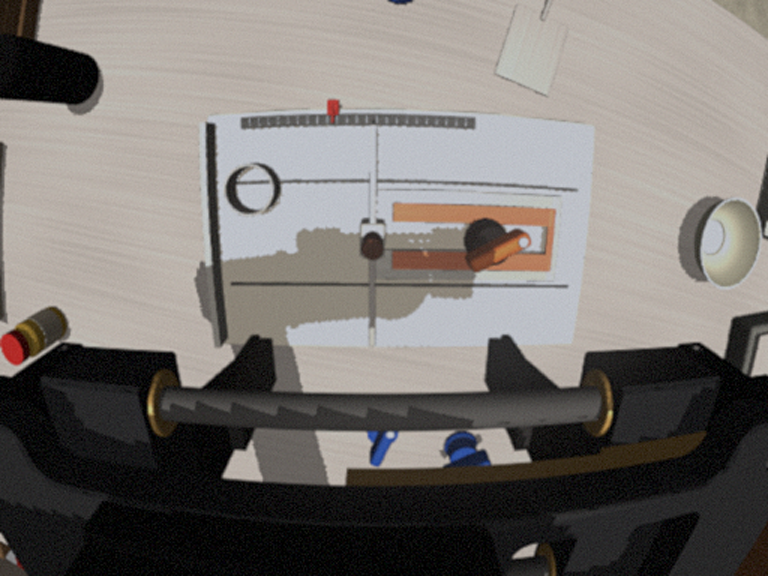

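```bash
cat >> h.py <<'E'
np.set_printoptions(precision=4,suppress=True)
WC=eyes.camera_params('wrist')
def wz(n,uv,z):
    f=np.load(f'pics/{n}.npz');T=WC['T_tool_cam']
    q=np.array([uv[0]-WC['cx'],uv[1]-WC['cy']]);r=np.hypot(*q);th=r/WC['fx']
    d=np.array([*(q/r*np.sin(th)),np.cos(th)])
    d=f['R']@T[:3,:3]@d;e=f['p']+f['R']@T[:3,3]
    return e+d*(z-e[2])/d[2]
def by(v,yaw=12.5):
    a=np.radians(yaw);return np.array([v[0]*np.cos(a)+v[1]*np.sin(a),-v[0]*np.sin(a)+v[1]*np.cos(a)])
def crop(n,x0,y0,x1,y1,s):
    im=np.load(f'pics/{n}.npz')['im'][y0:y1,x0:x1];cv2.imwrite(f'pics/{n}_c{x0}_{y0}.png',cv2.resize(im[:,:,::-1],None,fx=s,fy=s,interpolation=cv2.INTER_CUBIC))
E
python3 - <<'E'
from h import *
crop('w2',130,60,400,240,2.9)
g=lambda u,v,z:wz('w2',(u/1.5,v/1.5),z)
h=g(372,246,.1);print('hand',h)
p=g(375,127,.028);r=g(333,107,.03);print(p,r,by(r-p))
A=g(202,125,.012);B=g(593,123,.012);C=g(575,345,.012);print(A,B,C,np.degrees(np.arctan2((A-B)[1],(A-B)[0]))-90,np.degrees(np.arctan2((B-C)[1],(B-C)[0])))
a=g(472,262,.106);b=g(524,239,.106);print('knob',a,b,(a+b)/2,np.linalg.norm(a-b),np.degrees(np.arctan2((b-a)[1],(b-a)[0])))
E
```

```text
hand [0.5775 0.02   0.1   ]
[0.6818 0.04   0.028 ] [0.6931 0.0847 0.03  ] [0.0207 0.0412]
[0.6539 0.2234 0.012 ] [ 0.753  -0.1916  0.012 ] [ 0.4953 -0.2524  0.012 ] 13.433315020763374 13.265937294097874
knob [ 0.5839 -0.0674  0.106 ] [ 0.6145 -0.1082  0.106 ] [ 0.5992 -0.0878  0.106 ] 0.05098442238926474 -53.0606872894812
```

View pics/w2_c130_60.png

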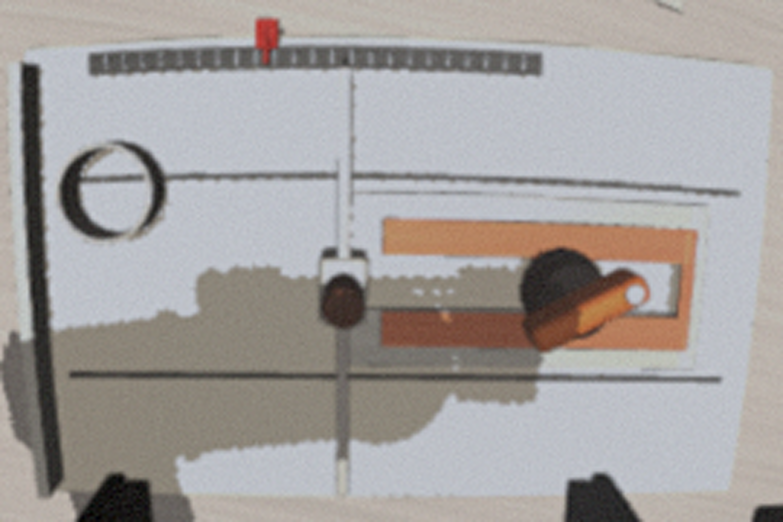

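```bash
python3 -c "
from h import *
rel([.577,.02,.125],13.3)
rel([.577,.02,.076],13.3)"
```

```text
d [  0.6 -11.1 199.3] r [ 0.097  0.034 -0.117] tcp [0.5792 0.0126 0.3245] F [ 4.4 -0.4  1.9] t 1.875
d [  0.8 -11.9 248.3] r [ 0.097  0.034 -0.117] tcp [0.5792 0.0126 0.3245] F [ 4.4 -0.4  1.9] t 1.875
```

Emit:
apply_moves([
  {"dx":0.6,"dy":-11,"dz":60,"rx":0.1,"ry":0.03,"rz":-0.12,"claw":50},
  {"dx":0.6,"dy":-11,"dz":120,"rx":0.1,"ry":0.03,"rz":-0.12,"claw":50},
  {"dx":0.6,"dy":-11,"dz":170,"rx":0.1,"ry":0.03,"rz":-0.12,"claw":50},
  {"dx":0.6,"dy":-11,"dz":195,"rx":0.1,"ry":0.03,"rz":-0.12,"claw":50},
  {"dx":0.6,"dy":-11,"dz":199,"rx":0.1,"ry":0.03,"rz":-0.12,"claw":50},
  {"dx":0.6,"dy":-11,"dz":199,"rx":0.1,"ry":0.03,"rz":-0.12,"claw":50},
])

```text
time_s: 2.62
eef_pos: [0.5777, 0.0201, 0.1261]
tool_rot: [[0.973, 0.231, 0.001], [0.231, -0.973, 0.0], [0.001, -0.0, -1.0]]
force: [-0.6, 0.3, 0.1]
gripper_width: 0.583
```

```bash
python3 look.py w3; python3 -c "
from h import *
rel([.577,.02,.076],13.3)"
```

```text
[ 0.315  0.404 -0.256 -0.    -0.911  1.489] 0.5827721881803458 2.625
d [-1.2 -0.1 50.7] r [-0.002 -0.011  0.005] tcp [0.578  0.0202 0.1267] F [-0.1 -0.8  0.2] t 2.675
```

View pics/w3.png

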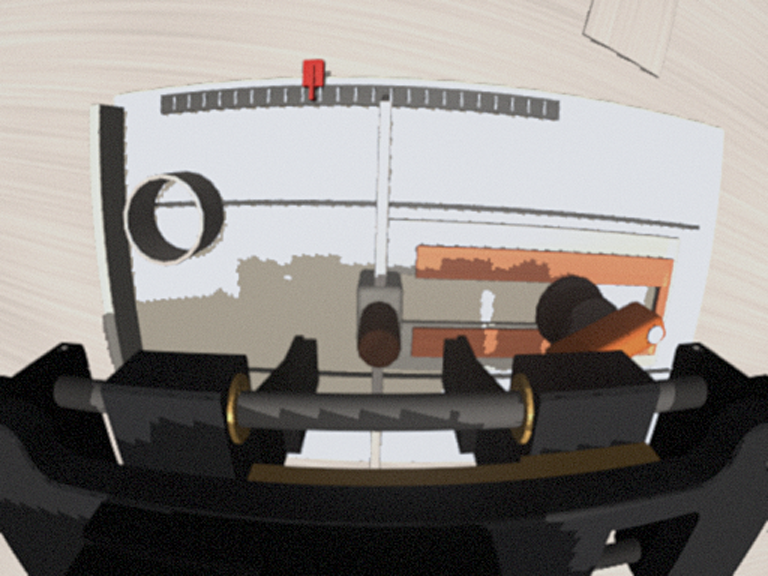

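Run:
```python
from h import *
crop('w3',190,30,280,80,8)
g=lambda u,v,z:wz('w3',(u/1.5,v/1.5),z)
print('hand',g(379,350,.1))
A=g(118,95,.012);B=g(722,129,.012);print(np.degrees(np.arctan2((A-B)[1],(A-B)[0]))-90)
```

```text
hand [0.5745 0.0191 0.1   ]
11.785152640756067
```

View pics/w3_c190_30.png

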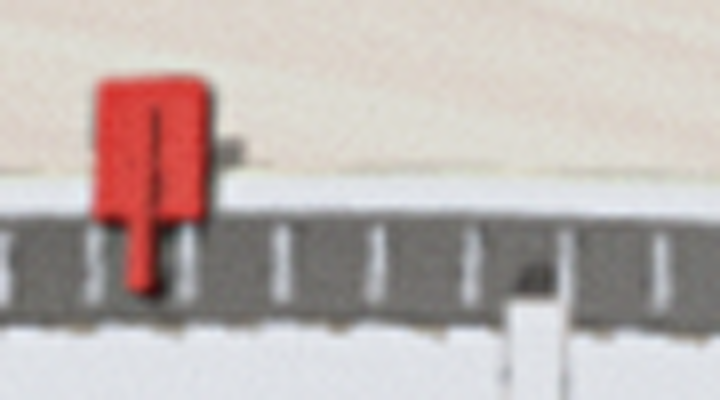

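Run:
```python
from h import *
f=lambda u,v,z:wz('w3',(190+(u+.5)/8-.5,30+(v+.5)/8-.5),z)
p=f(537,275,.028)
for z in(.02,.028):
  for uv in((143,285),(146,215),(155,110)):
    r=f(*uv,z);print(z,uv,r,p,by(r-p),by(r-p,13.3))
```

```text
0.02 (143, 285) [0.6798 0.0841 0.02  ] [0.6886 0.0431 0.028 ] [0.0002 0.042 ] [0.0008 0.042 ]
0.02 (146, 215) [0.6874 0.0856 0.02  ] [0.6886 0.0431 0.028 ] [0.008  0.0418] [0.0086 0.0417]
0.02 (155, 110) [0.6992 0.0875 0.02  ] [0.6886 0.0431 0.028 ] [0.0199 0.0411] [0.0204 0.0408]
0.028 (143, 285) [0.679  0.0827 0.028 ] [0.6886 0.0431 0.028 ] [-0.0009  0.0407] [-0.0003  0.0408]
0.028 (146, 215) [0.6864 0.0841 0.028 ] [0.6886 0.0431 0.028 ] [0.0067 0.0406] [0.0072 0.0405]
0.028 (155, 110) [0.6977 0.0859 0.028 ] [0.6886 0.0431 0.028 ] [0.0182 0.0398] [0.0187 0.0396]
```

Emit:
apply_moves([
  {"dx":-1,"dy":0,"dz":25,"rx":0,"ry":0,"rz":0,"claw":50},
  {"dx":-1,"dy":0,"dz":45,"rx":0,"ry":0,"rz":0,"claw":50},
  {"dx":-1,"dy":0,"dz":50,"rx":0,"ry":0,"rz":0,"claw":50},
  {"dx":-1,"dy":0,"dz":50,"rx":0,"ry":0,"rz":0,"claw":10},
  {"dx":-1,"dy":0,"dz":50,"rx":0,"ry":0,"rz":0,"claw":10},
  {"dx":-1,"dy":0,"dz":50,"rx":0,"ry":0,"rz":0,"claw":10},
  {"dx":-1,"dy":0,"dz":50,"rx":0,"ry":0,"rz":0,"claw":10},
])

```text
time_s: 3.55
eef_pos: [0.5774, 0.0203, 0.0772]
tool_rot: [[0.973, 0.231, 0.003], [0.231, -0.973, 0.001], [0.003, -0.001, -1.0]]
force: [-1.1, -0.3, 2.7]
gripper_width: 0.221
```

```bash
python3 look.py w4; python3 -c "
from h import *
rel([.577,.02,.076],13)
crop('w4',130,0,390,130,3)"
```

```text
[ 0.315  0.462 -0.308 -0.001 -0.798  1.489] 0.22091938269755523 3.55
d [-0.5  0.1  1.2] r [-0.003 -0.017  0.035] tcp [0.5774 0.0202 0.0772] F [-1.   0.8  1.4] t 3.6
```

View pics/w4_c130_0.png

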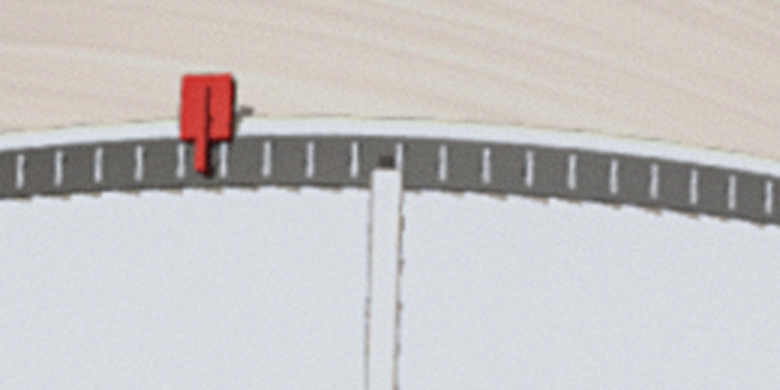

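Emit:
apply_moves([
  {"dx":0,"dy":-8,"dz":0,"rx":0,"ry":0,"rz":0,"claw":10},
  {"dx":0,"dy":-16,"dz":0,"rx":0,"ry":0,"rz":0,"claw":10},
  {"dx":0,"dy":-24,"dz":0,"rx":0,"ry":0,"rz":0,"claw":10},
  {"dx":0,"dy":-32,"dz":0,"rx":0,"ry":0,"rz":0,"claw":10},
  {"dx":0,"dy":-34,"dz":0,"rx":0,"ry":0,"rz":0,"claw":10},
  {"dx":0,"dy":-34,"dz":0,"rx":0,"ry":0,"rz":0,"claw":10},
])

```text
time_s: 4.35
eef_pos: [0.5707, 0.0525, 0.0773]
tool_rot: [[0.973, 0.231, 0.005], [0.231, -0.973, 0.0], [0.005, 0.001, -1.0]]
force: [3.1, -4.7, -1.8]
gripper_width: 0.22
```

```bash
python3 look.py w5; python3 -c "
from h import *
rel([.577,.02,.076],13)
crop('w5',190,10,300,80,7)
rel(state()['eef_pos'],13)"
```

```text
[ 0.375  0.454 -0.323  0.002 -0.789  1.427] 0.22009091596220146 4.35
d [-1.4 33.1  1.3] r [ 0.005 -0.027  0.037] tcp [0.5707 0.0526 0.0773] F [ 3.3 -5.  -1.9] t 4.4
d [0. 0. 0.] r [ 0.005 -0.027  0.037] tcp [0.5707 0.0526 0.0773] F [ 3.3 -5.  -1.9] t 4.4
```

View pics/w5_c190_10.png

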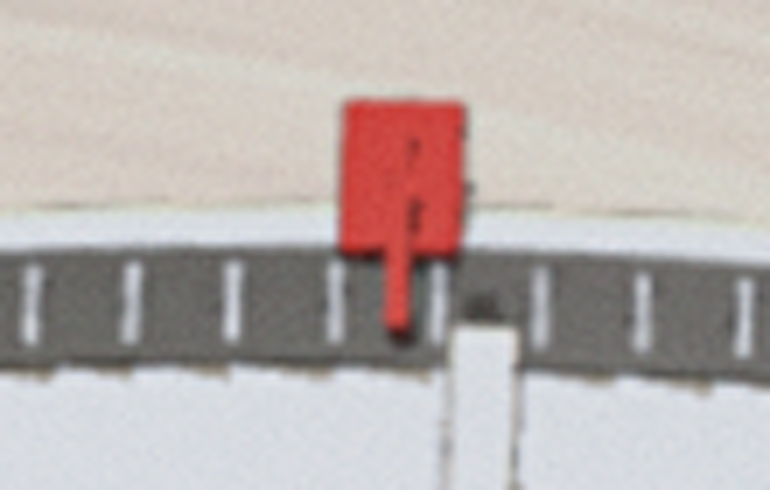

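Run:
```python
from h import *
f=lambda u,v,z:wz('w5',(190+(u+.5)/7-.5,10+(v+.5)/7-.5),z)
p=f(484,308,.028)
for uv in((399,325),(400,250),(413,150)):
    r=f(*uv,.028);print(r,p,by(r-p,12.5),by(r-p,13.3))
f=lambda u,v,z:wz('w4',(130+(u+.5)/3-.5,0+(v+.5)/3-.5),z)
p=f(386,161,.028);r=f(203,168,.028);print(p,r,by(r-p))
```

```text
[0.6788 0.0823 0.028 ] [0.6823 0.0749 0.028 ] [-0.0018  0.008 ] [-0.0017  0.008 ]
[0.6862 0.084  0.028 ] [0.6823 0.0749 0.028 ] [0.0057 0.008 ] [0.0058 0.008 ]
[0.6963 0.0851 0.028 ] [0.6823 0.0749 0.028 ] [0.0159 0.007 ] [0.016  0.0068]
[0.6891 0.0429 0.028 ] [0.6791 0.0825 0.028 ] [-0.0012  0.0408]
```

Emit:
apply_moves([
  {"dx":0,"dy":-3,"dz":0,"rx":0,"ry":0,"rz":0,"claw":10},
  {"dx":0,"dy":-5,"dz":0,"rx":0,"ry":0,"rz":0,"claw":10},
  {"dx":0,"dy":-5,"dz":0,"rx":0,"ry":0,"rz":0,"claw":10},
])

```text
time_s: 4.78
eef_pos: [0.57, 0.0561, 0.0773]
tool_rot: [[0.973, 0.231, 0.005], [0.231, -0.973, -0.002], [0.005, 0.003, -1.0]]
force: [3.1, -5.4, -1.0]
gripper_width: 0.22
```

```bash
python3 look.py w6; python3 -c "
from h import *
crop('w6',190,10,300,80,7)
rel(state()['eef_pos'],13)"
```

```text
[ 0.383  0.454 -0.325  0.005 -0.788  1.418] 0.22002316064247904 4.775
d [0. 0. 0.] r [ 0.015 -0.027  0.038] tcp [0.57   0.0561 0.0773] F [ 1.9 -6.4 -1.3] t 4.825
```

View pics/w6_c190_10.png

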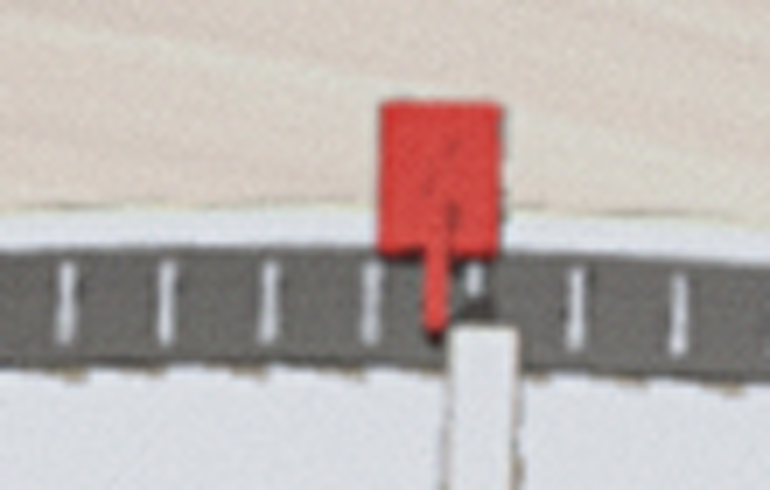

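Run:
```python
from h import *
f=lambda u,v,z:wz('w5',(190+(u+.5)/7-.5,10+(v+.5)/7-.5),z)
o=f(484,325,.058);print(o)
for n,u,v in(('ptip',484,293),('fintip',399,335),('blockinner',399,252),('blockouter',413,102)):
  print(n,[by(f(u,v,z)-o,13)*1000 for z in(.020,.024,.028,.032)])
```

```text
[0.6755 0.0738 0.058 ]
ptip [array([ 9.8806, -0.6321]), array([ 9.1264, -0.5635]), array([ 8.3721, -0.4949]), array([ 7.6179, -0.4264])]
fintip [array([5.4695, 7.6998]), array([4.7996, 7.609 ]), array([4.1298, 7.5181]), array([3.46  , 7.4272])]
blockinner [array([14.1024,  7.7699]), array([13.2674,  7.6777]), array([12.4323,  7.5854]), array([11.5973,  7.4932])]
blockouter [array([30.0946,  6.5262]), array([28.9535,  6.4578]), array([27.8124,  6.3894]), array([26.6714,  6.3209])]
```

Run:
```python
from h import *
for n in('scene','side'):
    im=eyes.grab_frame(n);np.save(f'pics/{n}1.npy',im)
a=np.load('pics/scene1.npy')[170:230,275:335];b=np.load('pics/side1.npy')[165:225,265:325]
cv2.imwrite('pics/c3.png',cv2.resize(np.hstack([a,b])[:,:,::-1],None,fx=6.5,fy=6.5,interpolation=2))
```

```text
(no output)
```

View pics/c3.png

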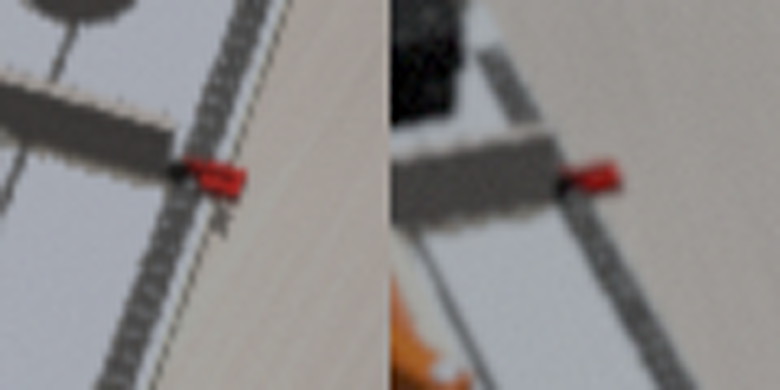

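Emit:
apply_moves([
  {"dx":0,"dy":-2,"dz":0,"rx":0,"ry":0,"rz":0,"claw":10},
  {"dx":0,"dy":-3,"dz":0,"rx":0,"ry":0,"rz":0,"claw":10},
  {"dx":0,"dy":-3,"dz":0,"rx":0,"ry":0,"rz":0,"claw":10},
])

```text
time_s: 5.3
eef_pos: [0.5697, 0.0576, 0.0773]
tool_rot: [[0.973, 0.231, 0.005], [0.231, -0.973, -0.003], [0.004, 0.005, -1.0]]
force: [2.5, -6.1, -0.1]
gripper_width: 0.223
```

```bash
python3 look.py w7; python3 -c "
from h import *
crop('w7',190,10,300,80,7)
rel(state()['eef_pos'],13)"
```

```text
[ 0.386  0.453 -0.326  0.007 -0.788  1.413] 0.2230835085699551 5.3
d [0. 0. 0.] r [ 0.026 -0.026  0.037] tcp [0.5697 0.0576 0.0773] F [ 3.2 -6.2 -0.6] t 5.35
```

View pics/w7_c190_10.png

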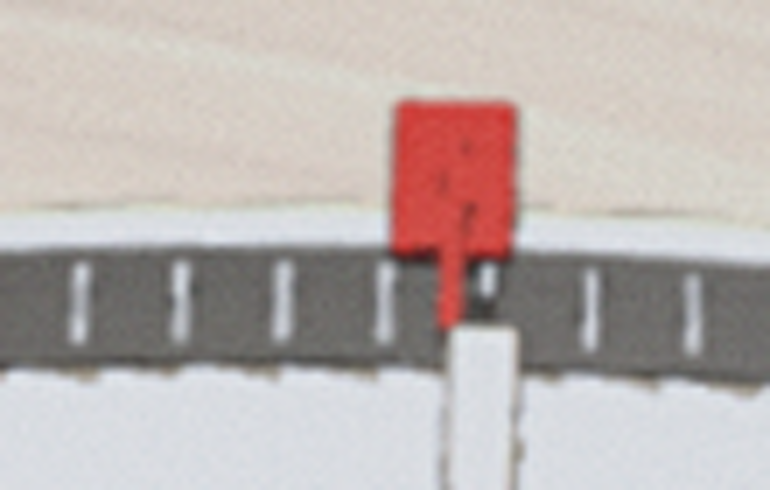

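Emit:
apply_moves([
  {"dx":0,"dy":-2,"dz":0,"rx":0,"ry":0,"rz":0,"claw":10},
  {"dx":0,"dy":-3.4,"dz":0,"rx":0,"ry":0,"rz":0,"claw":10},
  {"dx":0,"dy":-3.4,"dz":0,"rx":0,"ry":0,"rz":0,"claw":10},
])

```text
time_s: 5.72
eef_pos: [0.5693, 0.0594, 0.0773]
tool_rot: [[0.973, 0.231, 0.006], [0.231, -0.973, -0.005], [0.004, 0.006, -1.0]]
force: [2.4, -5.6, -1.1]
gripper_width: 0.221
```

```bash
python3 look.py w8; python3 -c "
from h import *
crop('w8',190,10,300,80,7)
rel(state()['eef_pos'],13)"
```

```text
[ 0.391  0.453 -0.328  0.01  -0.787  1.406] 0.22060393641418233 5.725
d [0. 0. 0.] r [ 0.037 -0.024  0.037] tcp [0.5693 0.0594 0.0773] F [ 2.9 -6.7 -1.3] t 5.775
```

View pics/w8_c190_10.png

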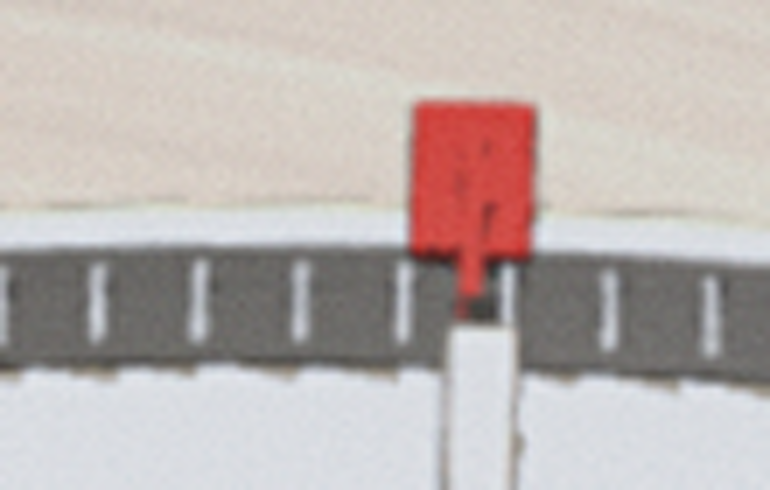

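Emit:
apply_moves([
  {"dx":0,"dy":-1.5,"dz":0,"rx":0,"ry":0,"rz":0,"claw":10},
  {"dx":0,"dy":-2.4,"dz":0,"rx":0,"ry":0,"rz":0,"claw":10},
  {"dx":0,"dy":-2.4,"dz":0,"rx":0,"ry":0,"rz":0,"claw":10},
])

```text
time_s: 6.15
eef_pos: [0.5691, 0.0603, 0.0773]
tool_rot: [[0.973, 0.231, 0.006], [0.231, -0.973, -0.007], [0.004, 0.008, -1.0]]
force: [2.7, -6.1, -0.6]
gripper_width: 0.222
```

```bash
python3 look.py w9; python3 -c "
from h import *
crop('w9',190,10,300,80,7)
rel(state()['eef_pos'],13)"
```

```text
[ 0.393  0.453 -0.329  0.013 -0.786  1.402] 0.22152623697216126 6.15
d [0. 0. 0.] r [ 0.047 -0.023  0.036] tcp [0.5691 0.0603 0.0773] F [ 2.7 -6.3 -2.2] t 6.2
```

View pics/w9_c190_10.png

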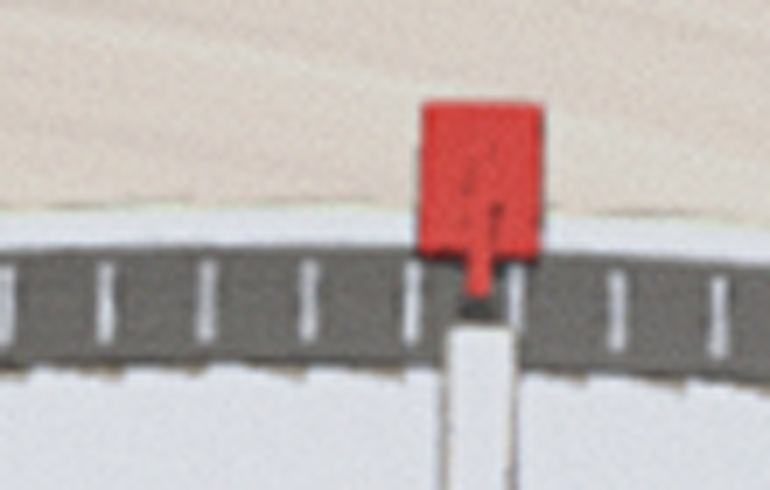

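Emit:
apply_moves([
  {"dx":0,"dy":0,"dz":0,"rx":0,"ry":0,"rz":0,"claw":10},
  {"dx":0,"dy":0,"dz":0,"rx":0,"ry":0,"rz":0,"claw":10},
  {"dx":0,"dy":0,"dz":0,"rx":0,"ry":0,"rz":0,"claw":44},
  {"dx":0,"dy":0,"dz":0,"rx":0,"ry":0,"rz":0,"claw":44},
  {"dx":0,"dy":0,"dz":0,"rx":0,"ry":0,"rz":0,"claw":44},
  {"dx":0,"dy":0,"dz":-40,"rx":0,"ry":0,"rz":0,"claw":44},
  {"dx":0,"dy":0,"dz":-70,"rx":0,"ry":0,"rz":0,"claw":44},
  {"dx":0,"dy":0,"dz":-70,"rx":0,"ry":0,"rz":0,"claw":44},
  {"dx":0,"dy":0,"dz":-70,"rx":0,"ry":0,"rz":0,"claw":44},
])

```text
time_s: 7.32
eef_pos: [0.5681, 0.0608, 0.1467]
tool_rot: [[0.973, 0.231, 0.005], [0.231, -0.973, -0.007], [0.003, 0.008, -1.0]]
force: [-0.7, -0.1, 0.2]
gripper_width: 0.507
```

```bash
python3 look.py w10; python3 -c "
from h import *
crop('w10',190,30,300,100,7)
rel(state()['eef_pos'],13)"
```

```text
[ 0.395  0.37  -0.254  0.01  -0.945  1.403] 0.5066519756397156 7.325
d [0. 0. 0.] r [ 0.047 -0.011  0.035] tcp [0.5679 0.0607 0.1463] F [-0.1  0.3  0.4] t 7.375
```

View pics/w10_c190_30.png

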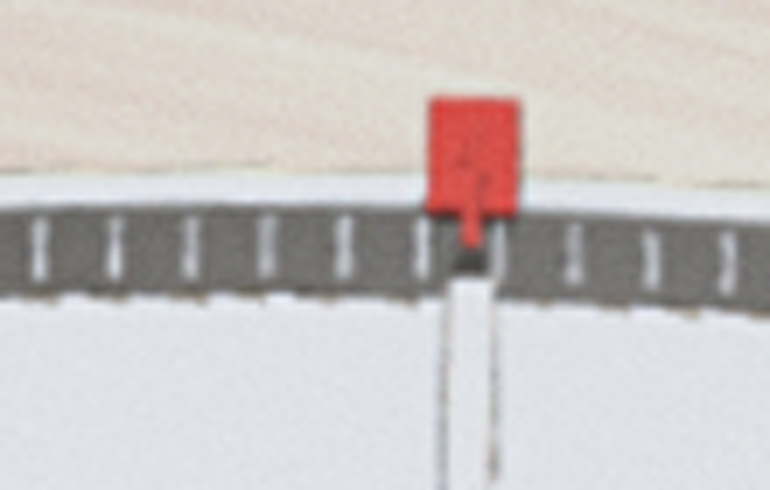

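View pics/w10.png

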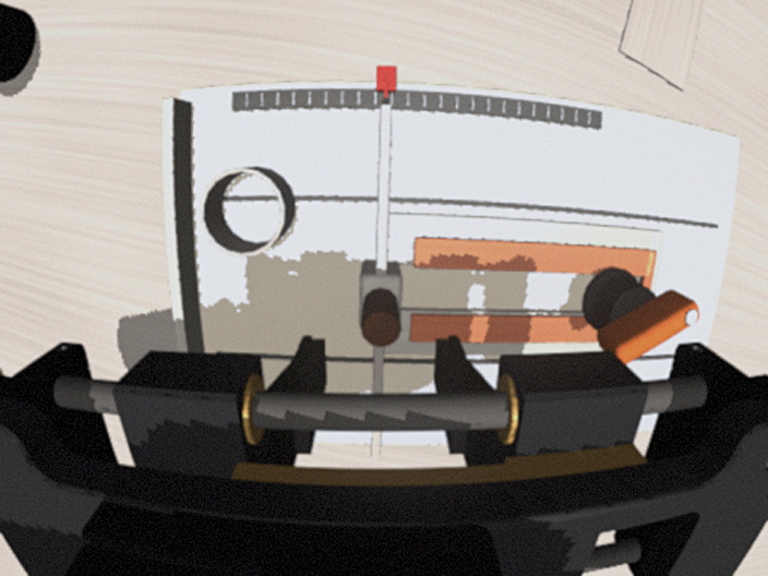

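Run:
```python
from h import *
rel([.5992,-.0878,.16],-53)
g=lambda u,v,z:wz('w10',(u/1.5,v/1.5),z)
a=g(606,345,.106);b=g(692,305,.106);print(a,b)
```

```text
d [ -3.8 151.8 -12.5] r [ 0.036 -0.037  6.635] tcp [0.5679 0.0607 0.1463] F [-0.1  0.3  0.4] t 7.375
[ 0.5853 -0.0569  0.106 ] [ 0.6185 -0.1055  0.106 ]
```

Emit:
apply_moves([
  {"dx":-4,"dy":152,"dz":-13,"rx":0.04,"ry":-0.04,"rz":6.63,"claw":50},
  {"dx":-4,"dy":152,"dz":-13,"rx":0.04,"ry":-0.04,"rz":6.63,"claw":50},
  {"dx":-4,"dy":152,"dz":-13,"rx":0.04,"ry":-0.04,"rz":6.63,"claw":50},
  {"dx":-4,"dy":152,"dz":-13,"rx":0.04,"ry":-0.04,"rz":6.63,"claw":50},
  {"dx":-4,"dy":152,"dz":-13,"rx":0.04,"ry":-0.04,"rz":6.63,"claw":50},
  {"dx":-4,"dy":152,"dz":-13,"rx":0.04,"ry":-0.04,"rz":6.63,"claw":50},
  {"dx":-4,"dy":152,"dz":-13,"rx":0.04,"ry":-0.04,"rz":6.63,"claw":50},
  {"dx":-4,"dy":152,"dz":-13,"rx":0.04,"ry":-0.04,"rz":6.63,"claw":50},
  {"dx":-4,"dy":152,"dz":-13,"rx":0.04,"ry":-0.04,"rz":6.63,"claw":50},
  {"dx":-4,"dy":152,"dz":-13,"rx":0.04,"ry":-0.04,"rz":6.63,"claw":50},
])

```text
time_s: 8.62
eef_pos: [0.599, -0.088, 0.1604]
tool_rot: [[0.603, -0.798, -0.0], [-0.798, -0.603, 0.001], [-0.001, -0.0, -1.0]]
force: [-0.8, -0.2, 0.3]
gripper_width: 0.577
```

```bash
python3 look.py w11; python3 -c "
from h import *
rel([.5992,-.0878,.16],-53)"
```

```text
[ 0.121  0.411 -0.144 -0.001 -1.016  0.527] 0.5767013101584934 8.625
d [-0.  -0.3  0.5] r [-0.002  0.005  0.009] tcp [ 0.599  -0.088   0.1605] F [ 0.4 -0.4 -0.2] t 8.675
```

View pics/w11.png

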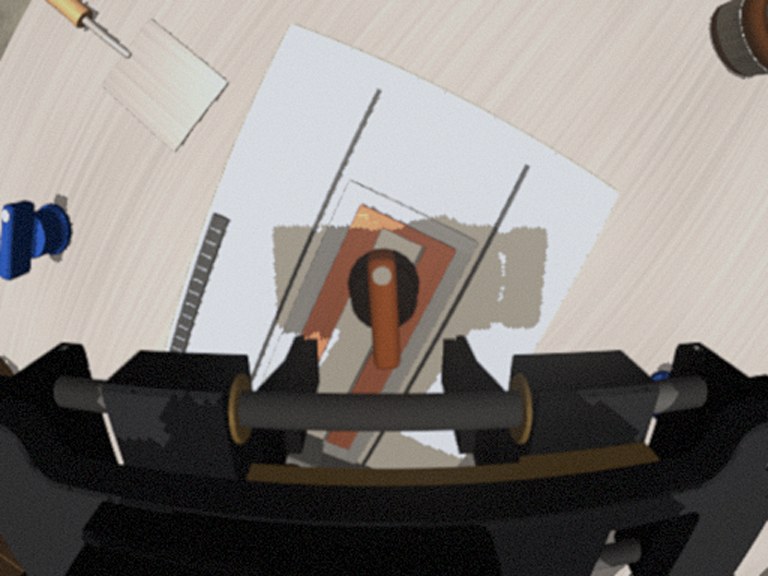

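Run:
```python
from h import *
crop('w11',215,155,295,255,6)
```

```text
(no output)
```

View pics/w11_c215_155.png

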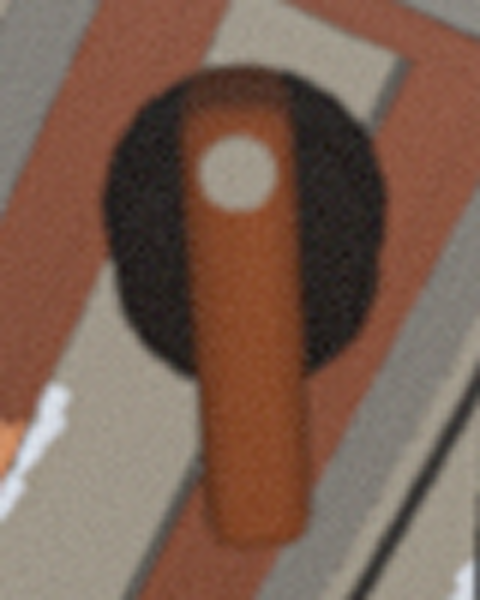

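Run:
```python
from h import *
f=lambda u,v,z:wz('w11',(215+(u+.5)/6-.5,155+(v+.5)/6-.5),z)
a=f(238,108,.106);b=f(260,543,.106);c=(a+b)/2
print(a,b,c,np.linalg.norm(a-b),np.degrees(np.arctan2((a-b)[1],(a-b)[0])))
l=f(104,222,.076);r=f(386,222,.076);print('cap',(l+r)/2,np.linalg.norm(l-r))
l=f(183,150,.106);r=f(297,150,.106);print((l+r)/2,np.linalg.norm(l-r));m1=(l+r)/2
l=f(208,500,.106);r=f(308,500,.106);print((l+r)/2,np.linalg.norm(l-r));m2=(l+r)/2
print(np.degrees(np.arctan2((m1-m2)[1],(m1-m2)[0])))
F=np.load('pics/w11.npz')
for q in(a,b,c,m1,m2): print(F['R'].T@(q-F['p'])*1000)
```

```text
[ 0.6166 -0.1144  0.106 ] [ 0.5797 -0.0706  0.106 ] [ 0.5982 -0.0925  0.106 ] 0.05731270687022624 -49.94295445387344
cap [ 0.6018 -0.0967  0.076 ] 0.03899298630142548
[ 0.6133 -0.1105  0.106 ] 0.013575410553672168
[ 0.5837 -0.0753  0.106 ] 0.012748782886073754
-49.89578425223088
[31.7877  1.9385 54.4117]
[-25.4485   4.8985  54.4632]
[ 3.1696  3.4185 54.4375]
[26.6581  2.1874 54.4163]
[-19.2841   4.6013  54.4576]
```

Run:
```python
from h import *
f=lambda u,v,z:wz('w11',(215+(u+.5)/6-.5,155+(v+.5)/6-.5),z)
F=np.load('pics/w11.npz')
for u,v,z in((245,248,.076),(245,205,.042),(238,65,.076),(238,65,.08),(238,108,.106),(262,546,.106)):
  q=f(u,v,z);print(u,v,z,q,F['R'].T@(q-F['p'])*1000)
```

```text
245 248 0.076 [ 0.5996 -0.0937  0.076 ] [ 4.9709  3.0599 84.4359]
245 205 0.042 [ 0.5972 -0.0909  0.042 ] [  1.3569   3.3091 118.4392]
238 65 0.076 [ 0.616  -0.1137  0.076 ] [30.8224  2.0387 84.4126]
238 65 0.08 [ 0.6165 -0.1144  0.08  ] [31.6441  2.024  80.4118]
238 108 0.106 [ 0.6166 -0.1144  0.106 ] [31.7877  1.9385 54.4117]
262 546 0.106 [ 0.5793 -0.0704  0.106 ] [-25.8851   5.1596  54.4635]
```

Emit:
apply_moves([
  {"dx":3,"dy":3.4,"dz":25,"rx":0,"ry":0,"rz":-0.3,"claw":40},
  {"dx":3,"dy":3.4,"dz":50,"rx":0,"ry":0,"rz":-0.3,"claw":40},
  {"dx":3,"dy":3.4,"dz":67,"rx":0,"ry":0,"rz":-0.3,"claw":40},
  {"dx":3,"dy":3.4,"dz":67,"rx":0,"ry":0,"rz":-0.3,"claw":40},
  {"dx":3,"dy":3.4,"dz":67,"rx":0,"ry":0,"rz":-0.3,"claw":40},
])

```text
time_s: 9.3
eef_pos: [0.5989, -0.0924, 0.0944]
tool_rot: [[0.644, -0.765, 0.001], [-0.765, -0.644, 0.001], [0.0, -0.002, -1.0]]
force: [-0.5, -0.1, 0.8]
gripper_width: 0.461
```

```bash
python3 look.py w12; python3 -c "
from h import *
rel([.598,-.0922,.093],-50)"
```

```text
[ 0.114  0.481 -0.218 -0.001 -0.87   0.587] 0.46095390901670996 9.3
d [-0.7  0.7  1.6] r [-0.012 -0.004  0.011] tcp [ 0.599  -0.0923  0.0946] F [-0.  -0.4 -0.4] t 9.35
```

View pics/w12.png

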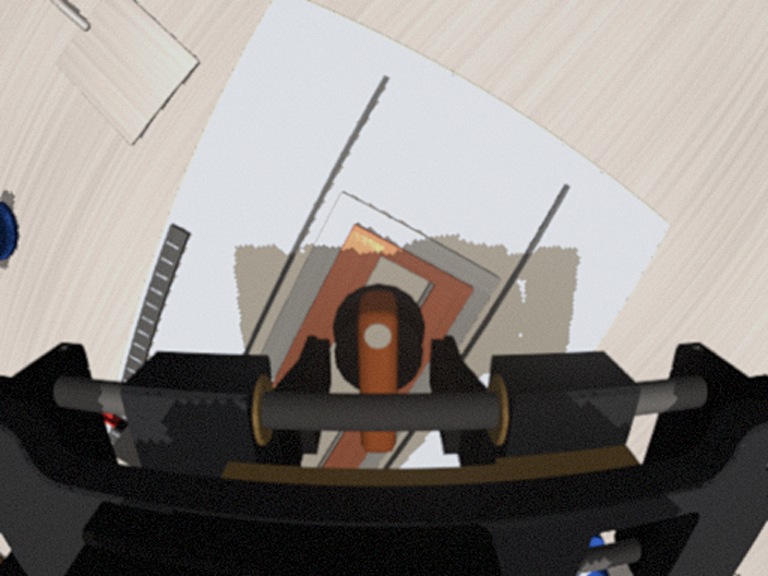

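Run:
```python
from h import *
crop('w12',215,180,295,310,4.5)
F=np.load('pics/w12.npz')
for u,v in((378,311),(378,452)):
  q=wz('w12',(u/1.5,v/1.5),.106);print(q,F['R'].T@(q-F['p'])*1000)
```

```text
[ 0.6172 -0.1151  0.106 ] [ 29.1913   0.6043 -11.6171]
[ 0.5796 -0.0704  0.106 ] [-29.2009   0.5684 -11.6425]
```

View pics/w12_c215_180.png

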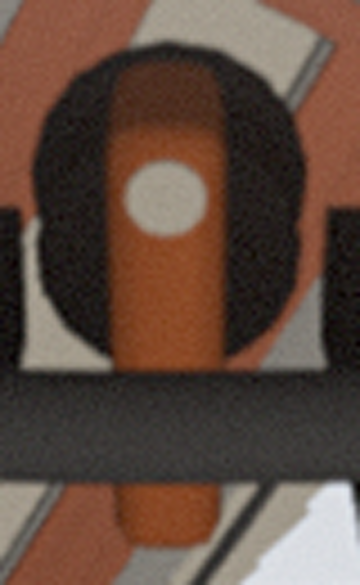

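Emit:
apply_moves([
  {"dx":0,"dy":0.5,"dz":2,"rx":0,"ry":0,"rz":0,"claw":40},
  {"dx":0,"dy":0.5,"dz":2,"rx":0,"ry":0,"rz":0,"claw":6},
  {"dx":0,"dy":0.5,"dz":2,"rx":0,"ry":0,"rz":0,"claw":6},
  {"dx":0,"dy":0.5,"dz":2,"rx":0,"ry":0,"rz":0,"claw":6},
  {"dx":0,"dy":0.5,"dz":2,"rx":0,"ry":0,"rz":0,"claw":6},
])

```text
time_s: 9.98
eef_pos: [0.5987, -0.0926, 0.0927]
tool_rot: [[0.644, -0.765, 0.002], [-0.765, -0.644, 0.001], [0.001, -0.002, -1.0]]
force: [0.2, 0.4, 0.4]
gripper_width: 0.157
```

```bash
python3 -c "
from h import *
rel([.598,-.0922,.093],-50);print(state()['wrist_torque'],state()['gripper_width']*87)"
```

```text
d [-0.8  0.3 -0.3] r [-0.013 -0.005  0.011] tcp [ 0.5987 -0.0926  0.0927] F [0.2 0.4 0.4] t 9.975
[ 0.088  -0.1725 -0.0472] 13.652631239650347
```

Emit:
apply_moves([
  {"dx":0,"dy":0,"dz":1.5,"rx":0,"ry":0,"rz":0,"claw":6},
  {"dx":0,"dy":0,"dz":1.5,"rx":0,"ry":0,"rz":-0.3,"claw":6},
  {"dx":0,"dy":0,"dz":1.5,"rx":0,"ry":0,"rz":-0.6,"claw":6},
  {"dx":0,"dy":0,"dz":1.5,"rx":0,"ry":0,"rz":-1.0,"claw":6},
])

```text
time_s: 10.48
eef_pos: [0.5997, -0.0924, 0.0924]
tool_rot: [[0.769, -0.639, 0.005], [-0.639, -0.769, 0.001], [0.003, -0.004, -1.0]]
force: [-0.4, 1.1, 4.8]
gripper_width: 0.159
```

```bash
cat > st.py <<'E'
from h import *
s=state();R=s['tool_rot'];print('t',s['time_s'],'tcp',s['eef_pos']*1000,'yaw',round(np.degrees(np.arctan2(R[1,0],R[0,0])),2),'tilt',R[:2,2],'F',s['force'],'M',s['wrist_torque'],'w',s['gripper_width']*87,'j6',s['joint_pos'][5])
E
python3 st.py
```

```text
t 10.475 tcp [599.743  -92.4024  92.4046] yaw -39.74 tilt [0.005  0.0009] F [-0.3726  1.1317  4.8258] M [ 0.5035  0.0672 -0.0375] w 13.789782884697381 j6 0.7640021112305908
```

Emit:
apply_moves([
  {"dx":0,"dy":0,"dz":1.5,"rx":0,"ry":0,"rz":-0.3,"claw":6},
  {"dx":0,"dy":0,"dz":1.5,"rx":0,"ry":0,"rz":-0.6,"claw":6},
  {"dx":0,"dy":0,"dz":1.5,"rx":0,"ry":0,"rz":-0.9,"claw":6},
])

```text
time_s: 10.85
eef_pos: [0.6007, -0.092, 0.0923]
tool_rot: [[0.86, -0.509, 0.007], [-0.509, -0.861, 0.001], [0.006, -0.005, -1.0]]
force: [-0.6, 1.9, 5.6]
gripper_width: 0.156
```

```bash
python3 st.py
```

```text
t 10.85 tcp [600.6561 -91.9574  92.3188] yaw -30.63 tilt [0.0074 0.0012] F [-0.5797  1.9139  5.6384] M [ 0.8042  0.3412 -0.0699] w 13.54180689788102 j6 0.9225573607340367
```

```bash
cat > nx.py <<'E'
from h import *
import sys
dy,dz=float(sys.argv[1]),float(sys.argv[2])
s=state();R=s['tool_rot'];y=np.degrees(np.arctan2(R[1,0],R[0,0]))
cx,cy=(float(sys.argv[3]),float(sys.argv[4])) if len(sys.argv)>4 else (.5992,-.0924)
rel([cx,cy,s['eef_pos'][2]-dz/1000],y+dy)
E
python3 nx.py 10 1.5; python3 nx.py 0 1.5
```

```text
d [-1.   1.1  1.5] r [-0.025 -0.036 -1.   ] tcp [ 0.6007 -0.092   0.0923] F [-0.6  1.9  5.6] t 10.85
d [-1.   1.1  1.5] r [-0.028 -0.033  0.   ] tcp [ 0.6007 -0.092   0.0923] F [-0.6  1.9  5.6] t 10.85
```

Emit:
apply_moves([
  {"dx":-0.5,"dy":0.5,"dz":1.5,"rx":-0.02,"ry":-0.03,"rz":-0.3,"claw":6},
  {"dx":-1,"dy":1,"dz":1.5,"rx":-0.03,"ry":-0.04,"rz":-0.6,"claw":6},
  {"dx":-1,"dy":1,"dz":1.5,"rx":-0.03,"ry":-0.04,"rz":-0.9,"claw":6},
])

```text
time_s: 11.22
eef_pos: [0.6008, -0.0918, 0.0924]
tool_rot: [[0.93, -0.367, 0.003], [-0.367, -0.93, -0.0], [0.003, -0.001, -1.0]]
force: [0.4, 1.7, 5.4]
gripper_width: 0.157
```

```bash
python3 st.py;python3 nx.py 9 1.5
```

```text
t 11.225 tcp [600.8215 -91.8258  92.3584] yaw -21.5 tilt [ 0.0028 -0.0001] F [0.382  1.7196 5.3788] M [ 0.6923  0.059  -0.0376] w 13.689874564435405 j6 1.0805590346937037
d [-1.3  1.1  1.5] r [-0.004 -0.016 -0.9  ] tcp [ 0.6008 -0.0918  0.0924] F [0.4 1.7 5.4] t 11.225
```

Emit:
apply_moves([
  {"dx":0,"dy":0,"dz":1.5,"rx":0,"ry":-0.02,"rz":-0.3,"claw":6},
  {"dx":0,"dy":0,"dz":1.5,"rx":-0.02,"ry":-0.02,"rz":-0.6,"claw":6},
  {"dx":0,"dy":0,"dz":1.5,"rx":-0.02,"ry":-0.02,"rz":-0.9,"claw":6},
])

```text
time_s: 11.6
eef_pos: [0.6014, -0.0912, 0.0923]
tool_rot: [[0.977, -0.215, 0.0], [-0.215, -0.977, -0.002], [0.001, 0.002, -1.0]]
force: [-1.6, 2.9, 6.9]
gripper_width: 0.155
```

```bash
python3 st.py;python3 nx.py 9 1.5
```

```text
t 11.6 tcp [601.4366 -91.2371  92.2796] yaw -12.39 tilt [ 0.0002 -0.0019] F [-1.6437  2.8929  6.8968] M [ 0.9922  0.5721 -0.1209] w 13.489391494695946 j6 1.2366173979323287
d [-1.9  1.6  1.5] r [ 0.011 -0.003 -0.9  ] tcp [ 0.6014 -0.0912  0.0923] F [-1.6  2.9  6.9] t 11.6
```

Run:
```python
import numpy as np
D=[(598.7,-92.6,-50),(599.74,-92.4,-39.74),(600.66,-91.96,-30.63),(600.82,-91.83,-21.5),(601.44,-91.24,-12.39)]
A=[];B=[]
for x,y,a in D:
    c,s=np.cos(np.radians(a)),np.sin(np.radians(a))
    A+=[[1,0,c,-s],[0,1,s,c]];B+=[x,y]
r=np.linalg.lstsq(np.array(A),np.array(B),rcond=None);print(r[0],np.array(A)@r[0]-B)
```

```text
[598.20635201 -88.0387158    3.91092613  -2.41069228] [ 0.17354945  0.01577784 -0.06749511  0.00730025 -0.31662086 -0.14564284
  0.14162471  0.11497452  0.06894181  0.00759023]
```

Run:
```python
from h import *
a=np.load('pics/scene0.npy')[195:255,205:265];b=np.load('pics/side0.npy')[200:260,235:295]
cv2.imwrite('pics/c4.png',cv2.resize(np.hstack([a,b])[:,:,::-1],None,fx=6.5,fy=6.5,interpolation=2))
for n in('scene','side'):
    im=eyes.grab_frame(n);np.save(f'pics/{n}2.npy',im)
a=np.load('pics/scene2.npy')[165:255,180:270];b=np.load('pics/side2.npy')[170:260,215:305]
cv2.imwrite('pics/c5.png',cv2.resize(np.hstack([a,b])[:,:,::-1],None,fx=4.4,fy=4.4,interpolation=2))
```

```text
(no output)
```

View pics/c4.png

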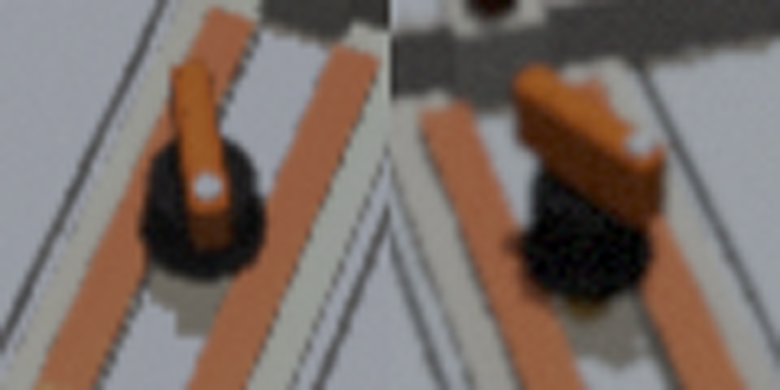

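View pics/c5.png

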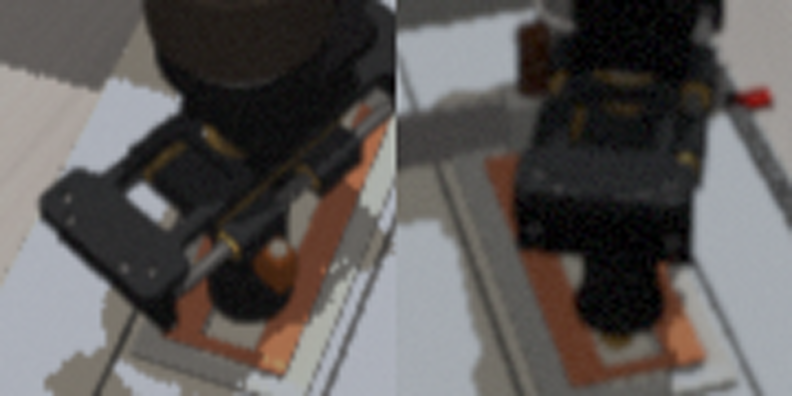

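Run:
```python
from h import *
S=lambda u,v:(205+(u+.5)/6.5-.5,195+(v+.5)/6.5-.5)
D=lambda u,v:(235+(u-390+.5)/6.5-.5,200+(v+.5)/6.5-.5)
for n,a,b in(('dot',(208,186),(640,140)),('far',(190,63),(537,70)),('near',(209,211),(662,153)),('stud',(0,0),(0,0))):
    if n!='stud': print(n,tri(S(*a),D(*b)))
# z-plane casting of bar axis: top-surface centreline
for n,a,b in(('far',(190,66),(540,72)),('near',(208,206),(655,150))):
    print(n,onz('scene',S(*a),.105),onz('side',D(*b),.105))
# rim centre at z=.042: bottom of rim in each view: lowest image point, rim radius .022 toward the camera
for nm,f,u,v in(('scene',S,203,279),('side',D,588,300)):
    q=onz(nm,f(u,v),.042);e=eyes.camera_params(nm)['eye'];d=(e-q)[:2];d/=np.linalg.norm(d);print('rim c',nm,q[:2]-d*.022)
# stud-visible in w11: lower-rim
```

```text
dot (array([ 0.6135, -0.1083,  0.1091]), [np.float64(7.646615818584639e-05), np.float64(7.646615818587801e-05)])
far (array([ 0.5835, -0.0723,  0.1098]), [np.float64(0.000948531431533174), np.float64(0.0009485314315332794)])
near (array([ 0.6194, -0.1169,  0.1109]), [np.float64(0.0001711922035081166), np.float64(0.000171192203508134)])
far [ 0.5814 -0.07    0.105 ] [ 0.5854 -0.0688  0.105 ]
near [ 0.6162 -0.1128  0.105 ] [ 0.6182 -0.1087  0.105 ]
rim c scene [ 0.5964 -0.0899]
rim c side [ 0.6004 -0.0881]
```

Emit:
apply_moves([
  {"dx":0.2,"dy":-0.4,"dz":1.3,"rx":0,"ry":0,"rz":-0.3,"claw":6},
  {"dx":0.3,"dy":-0.8,"dz":1.3,"rx":0,"ry":0,"rz":-0.6,"claw":6},
  {"dx":0.3,"dy":-1.0,"dz":1.3,"rx":0,"ry":0,"rz":-0.9,"claw":6},
])

```text
time_s: 12.08
eef_pos: [0.6014, -0.0903, 0.0922]
tool_rot: [[0.998, -0.058, -0.001], [-0.058, -0.998, -0.002], [-0.001, 0.002, -1.0]]
force: [-3.5, 1.0, 7.4]
gripper_width: 0.157
```

```bash
python3 st.py;python3 nx.py 9 1.5
```

```text
t 12.075 tcp [601.3714 -90.3019  92.2352] yaw -3.34 tilt [-0.0009 -0.0023] F [-3.5163  1.0472  7.4412] M [ 0.3305  1.1094 -0.1264] w 13.616259166602829 j6 1.3928095159482612
d [-2.   2.2  1.5] r [ 0.013  0.006 -0.9  ] tcp [ 0.6014 -0.0903  0.0922] F [-3.5  1.   7.4] t 12.075
```

Emit:
apply_moves([
  {"dx":-0.4,"dy":-0.4,"dz":1.0,"rx":0,"ry":0,"rz":-0.3,"claw":6},
  {"dx":-0.7,"dy":-0.7,"dz":1.0,"rx":0,"ry":0,"rz":-0.6,"claw":6},
  {"dx":-0.7,"dy":-0.8,"dz":1.0,"rx":0,"ry":0,"rz":-0.9,"claw":6},
])

```text
time_s: 12.45
eef_pos: [0.6008, -0.0897, 0.0924]
tool_rot: [[0.995, 0.101, -0.0], [0.101, -0.995, -0.003], [-0.001, 0.003, -1.0]]
force: [-2.6, 0.1, 6.4]
gripper_width: 0.158
```

```bash
python3 st.py;python3 nx.py 9 1.5
```

```text
t 12.45 tcp [600.8412 -89.7003  92.3576] yaw 5.78 tilt [-0.0004 -0.0029] F [-2.5564  0.0534  6.4224] M [-0.0565  0.5694 -0.0687] w 13.784630477109356 j6 1.5498346338895692
d [-1.9  2.5  1.5] r [ 0.016  0.005 -0.9  ] tcp [ 0.6008 -0.0897  0.0924] F [-2.6  0.1  6.4] t 12.45
```

Emit:
apply_moves([
  {"dx":-0.4,"dy":-0.2,"dz":1.0,"rx":0.02,"ry":0,"rz":-0.3,"claw":6},
  {"dx":-0.7,"dy":-0.3,"dz":1.0,"rx":0.02,"ry":0,"rz":-0.6,"claw":6},
  {"dx":-0.7,"dy":-0.4,"dz":1.0,"rx":0.02,"ry":0,"rz":-0.9,"claw":6},
])

```text
time_s: 12.82
eef_pos: [0.6004, -0.0894, 0.0922]
tool_rot: [[0.966, 0.257, -0.0], [0.257, -0.966, 0.0], [-0.0, -0.0, -1.0]]
force: [-1.1, -0.0, 4.2]
gripper_width: 0.161
```

```bash
python3 st.py;python3 nx.py 9 1.5
```

```text
t 12.825 tcp [600.4061 -89.3709  92.1987] yaw 14.88 tilt [-0.0002  0.0004] F [-1.1394 -0.0333  4.1857] M [ 0.255   0.4092 -0.0417] w 13.973006465342584 j6 1.7124040617143816
d [-1.9  2.6  1.5] r [-0.003  0.    -0.9  ] tcp [ 0.6004 -0.0894  0.0922] F [-1.1 -0.   4.2] t 12.825
```

Emit:
apply_moves([
  {"dx":-0.2,"dy":-0.1,"dz":1.2,"rx":0,"ry":0,"rz":-0.3,"claw":6},
  {"dx":-0.3,"dy":-0.2,"dz":1.2,"rx":0,"ry":0,"rz":-0.6,"claw":6},
  {"dx":-0.3,"dy":-0.2,"dz":1.2,"rx":0,"ry":0,"rz":-0.9,"claw":6},
])

```text
time_s: 13.2
eef_pos: [0.6001, -0.0895, 0.0913]
tool_rot: [[0.914, 0.407, 0.0], [0.407, -0.914, 0.0], [0.0, 0.0, -1.0]]
force: [0.7, -1.5, -0.1]
gripper_width: 0.16
```

```bash
python3 st.py;python3 nx.py 9 1.5
```

```text
t 13.2 tcp [600.1282 -89.452   91.3289] yaw 23.99 tilt [0.0001 0.    ] F [ 0.6629 -1.4946 -0.0547] M [-0.3331 -0.0483  0.0008] w 13.942530528616455 j6 1.8710104757576111
d [-2.   2.3  1.5] r [ 0.    -0.001 -0.9  ] tcp [ 0.6001 -0.0895  0.0913] F [ 0.7 -1.5 -0.1] t 13.2
```

Emit:
apply_moves([
  {"dx":0,"dy":0,"dz":1.5,"rx":0,"ry":0,"rz":0,"claw":6},
  {"dx":0,"dy":0,"dz":3,"rx":0,"ry":0,"rz":0,"claw":6},
  {"dx":0,"dy":0,"dz":3,"rx":0,"ry":0,"rz":0,"claw":6},
])

```text
time_s: 13.58
eef_pos: [0.5997, -0.0893, 0.0877]
tool_rot: [[0.914, 0.406, -0.001], [0.406, -0.914, 0.0], [-0.001, -0.001, -1.0]]
force: [-0.2, -0.3, -0.9]
gripper_width: 0.159
```

```bash
python3 st.py
```

```text
t 13.575 tcp [599.713  -89.3247  87.667 ] yaw 23.95 tilt [-0.0011  0.0003] F [-0.174  -0.3376 -0.9098] M [-0.0892 -0.016  -0.0396] w 13.85336749694963 j6 1.8705577037738077
```

Emit:
apply_moves([
  {"dx":0,"dy":0,"dz":1.5,"rx":0,"ry":0,"rz":0,"claw":6},
  {"dx":0,"dy":0,"dz":2.5,"rx":0,"ry":0,"rz":0,"claw":6},
  {"dx":0,"dy":0,"dz":2.5,"rx":0,"ry":0,"rz":0,"claw":6},
])

```text
time_s: 13.95
eef_pos: [0.5998, -0.0892, 0.0857]
tool_rot: [[0.914, 0.406, -0.001], [0.406, -0.914, 0.0], [-0.001, -0.0, -1.0]]
force: [-1.0, 1.8, 2.7]
gripper_width: 0.159
```

```bash
python3 st.py
```

```text
t 13.95 tcp [599.8467 -89.2336  85.6782] yaw 23.96 tilt [-0.0007  0.0003] F [-1.0073  1.8409  2.7309] M [0.2105 0.3179 0.0155] w 13.839118013265697 j6 1.8705138050453411
```

Emit:
apply_moves([
  {"dx":0,"dy":0,"dz":0,"rx":0,"ry":0,"rz":0.4,"claw":6},
  {"dx":0,"dy":0,"dz":0,"rx":0,"ry":0,"rz":0.8,"claw":6},
  {"dx":0,"dy":0,"dz":0,"rx":0,"ry":0,"rz":1.2,"claw":6},
])

```text
time_s: 14.32
eef_pos: [0.6005, -0.0896, 0.086]
tool_rot: [[0.979, 0.205, 0.001], [0.205, -0.979, -0.0], [0.001, 0.001, -1.0]]
force: [0.7, -1.7, 0.3]
gripper_width: 0.156
```

```bash
python3 st.py
```

```text
t 14.325 tcp [600.4532 -89.5791  86.0318] yaw 11.85 tilt [ 0.0008 -0.0004] F [ 0.7301 -1.6696  0.3358] M [-0.5037 -0.1394  0.0607] w 13.603622370776021 j6 1.658788077647991
```

Emit:
apply_moves([
  {"dx":0.2,"dy":0.2,"dz":0,"rx":0,"ry":0,"rz":0.4,"claw":6},
  {"dx":0.3,"dy":0.4,"dz":0,"rx":0,"ry":0,"rz":0.8,"claw":6},
  {"dx":0.5,"dy":0.6,"dz":0,"rx":0,"ry":0,"rz":1.2,"claw":6},
])

```text
time_s: 14.7
eef_pos: [0.6012, -0.0905, 0.0861]
tool_rot: [[1.0, -0.005, 0.001], [-0.005, -1.0, -0.001], [0.001, 0.001, -1.0]]
force: [-0.3, -1.5, 0.8]
gripper_width: 0.157
```

```bash
python3 st.py
```

```text
t 14.7 tcp [601.25   -90.4913  86.1193] yaw -0.27 tilt [ 0.0011 -0.0009] F [-0.333  -1.4832  0.8029] M [-0.4993  0.0448  0.0814] w 13.628832921875773 j6 1.448079849273565
```

Emit:
apply_moves([
  {"dx":0,"dy":0.3,"dz":0.2,"rx":0,"ry":0,"rz":0.4,"claw":6},
  {"dx":0.1,"dy":0.6,"dz":0.5,"rx":0,"ry":0,"rz":0.8,"claw":6},
  {"dx":0.1,"dy":0.9,"dz":0.8,"rx":0,"ry":0,"rz":1.2,"claw":6},
])

```text
time_s: 15.08
eef_pos: [0.6011, -0.0918, 0.0855]
tool_rot: [[0.977, -0.214, 0.001], [-0.214, -0.977, -0.002], [0.001, 0.001, -1.0]]
force: [-0.5, -0.2, 2.2]
gripper_width: 0.158
```

```bash
python3 st.py
```

```text
t 15.075 tcp [601.1105 -91.779   85.5113] yaw -12.38 tilt [ 0.0005 -0.0015] F [-0.5357 -0.2162  2.2358] M [-0.2447  0.4017  0.1043] w 13.704523909939264 j6 1.238071391279058
```

Emit:
apply_moves([
  {"dx":0,"dy":0.1,"dz":0.3,"rx":0,"ry":0,"rz":0.4,"claw":6},
  {"dx":-0.1,"dy":0.2,"dz":0.6,"rx":0,"ry":0,"rz":0.8,"claw":6},
  {"dx":-0.2,"dy":0.3,"dz":1.0,"rx":0,"ry":0,"rz":1.2,"claw":6},
])

```text
time_s: 15.45
eef_pos: [0.6007, -0.0922, 0.0848]
tool_rot: [[0.91, -0.414, 0.0], [-0.414, -0.91, -0.002], [0.001, 0.002, -1.0]]
force: [-0.7, -0.2, 2.4]
gripper_width: 0.164
```

```bash
python3 st.py
```

```text
t 15.45 tcp [600.7295 -92.156   84.7623] yaw -24.48 tilt [ 0.0003 -0.0019] F [-0.7154 -0.1684  2.4365] M [-0.046   0.3819  0.0144] w 14.22575854102811 j6 1.0270063779709815
```

Emit:
apply_moves([
  {"dx":0,"dy":0.1,"dz":0.3,"rx":0,"ry":0,"rz":0.4,"claw":6},
  {"dx":-0.3,"dy":0.1,"dz":0.7,"rx":0,"ry":0,"rz":0.8,"claw":6},
  {"dx":-0.4,"dy":0.2,"dz":1.1,"rx":0,"ry":0,"rz":1.2,"claw":6},
])

```text
time_s: 15.82
eef_pos: [0.6002, -0.0923, 0.084]
tool_rot: [[0.803, -0.596, 0.0], [-0.596, -0.803, -0.002], [0.001, 0.002, -1.0]]
force: [0.0, 0.5, 2.1]
gripper_width: 0.159
```

```bash
python3 st.py
```

```text
t 15.825 tcp [600.2204 -92.3041  83.9751] yaw -36.59 tilt [ 0.0001 -0.0022] F [0.038  0.4777 2.064 ] M [0.0526 0.373  0.1034] w 13.844722932841268 j6 0.8154828482089388
```

Emit:
apply_moves([
  {"dx":-0.2,"dy":0.1,"dz":0.3,"rx":0,"ry":0,"rz":0.35,"claw":6},
  {"dx":-0.4,"dy":0.1,"dz":0.7,"rx":0,"ry":0,"rz":0.7,"claw":6},
  {"dx":-0.6,"dy":0.1,"dz":1.0,"rx":0,"ry":0,"rz":1.1,"claw":6},
])

```text
time_s: 16.2
eef_pos: [0.5997, -0.0924, 0.0833]
tool_rot: [[0.673, -0.739, 0.0], [-0.739, -0.673, -0.003], [0.002, 0.002, -1.0]]
force: [-0.2, -0.9, 2.7]
gripper_width: 0.161
```

```bash
python3 st.py
```

```text
t 16.2 tcp [599.733  -92.3681  83.3402] yaw -47.68 tilt [ 0.0002 -0.003 ] F [-0.2309 -0.9345  2.7017] M [-0.2785  0.273   0.0697] w 13.989130233390588 j6 0.6209117743912064
```

Emit:
apply_moves([
  {"dx":-0.2,"dy":0,"dz":0.3,"rx":0,"ry":0,"rz":0.3,"claw":6},
  {"dx":-0.3,"dy":0,"dz":0.5,"rx":0,"ry":0,"rz":0.6,"claw":6},
])

```text
time_s: 16.45
eef_pos: [0.5997, -0.0925, 0.0833]
tool_rot: [[0.591, -0.806, 0.0], [-0.806, -0.591, -0.004], [0.003, 0.002, -1.0]]
force: [0.3, -1.4, 3.0]
gripper_width: 0.16
```

```bash
python3 st.py
```

```text
t 16.45 tcp [599.6997 -92.5194  83.3306] yaw -53.74 tilt [ 0.0005 -0.0037] F [ 0.3038 -1.4027  2.9588] M [-0.2821  0.3676  0.0949] w 13.901132697176923 j6 0.5142625566964253
```

Emit:
apply_moves([
  {"dx":-0.1,"dy":0,"dz":0.3,"rx":0,"ry":0,"rz":0.25,"claw":6},
  {"dx":-0.2,"dy":0,"dz":0.3,"rx":0,"ry":0,"rz":0.45,"claw":6},
])

```text
time_s: 16.7
eef_pos: [0.5997, -0.0927, 0.0834]
tool_rot: [[0.525, -0.851, 0.001], [-0.851, -0.525, -0.004], [0.004, 0.002, -1.0]]
force: [-1.1, -0.8, 1.4]
gripper_width: 0.156
```

```bash
python3 st.py; python3 look.py w13; python3 -c "
from h import *
crop('w13',215,180,295,310,4.5)"
```

```text
t 16.7 tcp [599.6903 -92.668   83.4015] yaw -58.3 tilt [ 0.0008 -0.0042] F [-1.0817 -0.783   1.4001] M [-0.2577  0.3056  0.1035] w 13.551659801358227 j6 0.43415874136878124
[ 0.115  0.495 -0.229  0.006 -0.846  0.434] 0.15576620461331295 16.7
```

View pics/w13_c215_180.png

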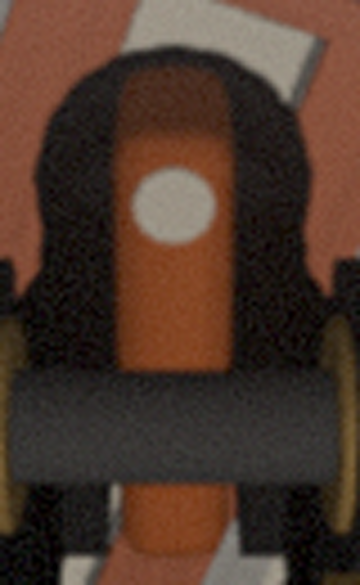

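Emit:
apply_moves([
  {"dx":0,"dy":0,"dz":0,"rx":0,"ry":0,"rz":0,"claw":6},
  {"dx":0,"dy":0,"dz":0,"rx":0,"ry":0,"rz":0,"claw":38},
  {"dx":0,"dy":0,"dz":0,"rx":0,"ry":0,"rz":0,"claw":38},
  {"dx":0,"dy":0,"dz":0,"rx":0,"ry":0,"rz":0,"claw":38},
  {"dx":0,"dy":0,"dz":-30,"rx":0,"ry":0,"rz":0,"claw":38},
  {"dx":0,"dy":0,"dz":-80,"rx":0,"ry":0,"rz":0,"claw":38},
  {"dx":0,"dy":0,"dz":-80,"rx":0,"ry":0,"rz":0,"claw":38},
  {"dx":0,"dy":0,"dz":-80,"rx":0,"ry":0,"rz":0,"claw":38},
])

```text
time_s: 17.75
eef_pos: [0.5992, -0.0922, 0.1631]
tool_rot: [[0.524, -0.851, 0.0], [-0.851, -0.524, -0.004], [0.003, 0.002, -1.0]]
force: [0.0, -0.1, -1.2]
gripper_width: 0.436
```

```bash
python3 st.py; python3 look.py w14; python3 nx.py 71 -120
```

```text
t 17.75 tcp [599.1653 -92.1594 163.0953] yaw -58.37 tilt [ 0.0004 -0.0036] F [ 0.0153 -0.067  -1.1888] M [0.0393 0.038  0.0353] w 37.9467527484649 j6 0.43393129157513816
[ 0.116  0.409 -0.142  0.004 -1.02   0.434] 0.4361695718214357 17.75
d [   0.7    0.1 -120. ] r [ 0.025 -0.002 -7.1  ] tcp [ 0.5988 -0.0923  0.1623] F [-0.9  0.6  0.2] t 17.8
```

View pics/w14.png

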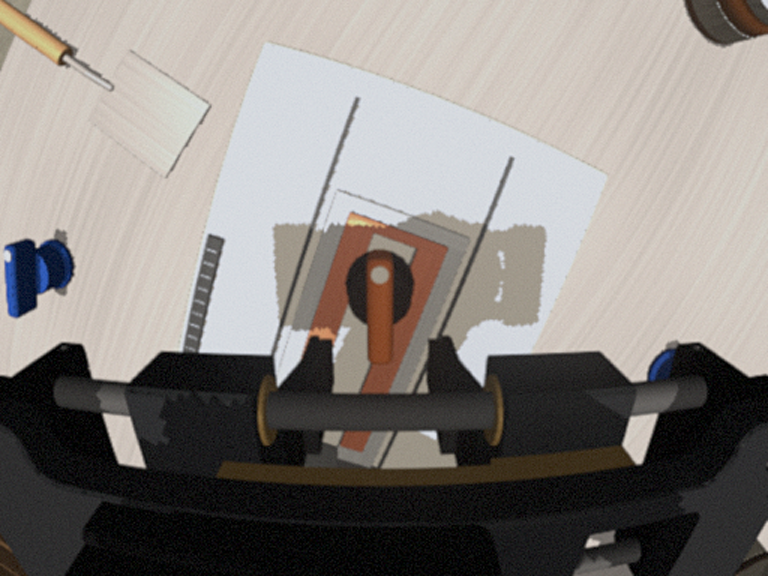

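```bash
python3 -c "
from h import *
rel([.5679,.0607,.1463],13.3)"
```

```text
d [-146.5  -54.    15.5] r [ 0.025 -0.002 -7.167] tcp [ 0.5988 -0.0923  0.1623] F [-0.9  0.6  0.2] t 17.8
```

Emit:
apply_moves([
  {"dx":-40,"dy":-15,"dz":-10,"rx":0,"ry":0,"rz":-1.0,"claw":44},
  {"dx":-146,"dy":-54,"dz":0,"rx":0,"ry":0,"rz":-7.17,"claw":44},
  {"dx":-146,"dy":-54,"dz":0,"rx":0,"ry":0,"rz":-7.17,"claw":44},
  {"dx":-146,"dy":-54,"dz":0,"rx":0,"ry":0,"rz":-7.17,"claw":44},
  {"dx":-146,"dy":-54,"dz":0,"rx":0,"ry":0,"rz":-7.17,"claw":44},
  {"dx":-146,"dy":-54,"dz":10,"rx":0,"ry":0,"rz":-7.17,"claw":44},
  {"dx":-146,"dy":-54,"dz":16,"rx":0,"ry":0,"rz":-7.17,"claw":44},
  {"dx":-146,"dy":-54,"dz":16,"rx":0,"ry":0,"rz":-7.17,"claw":44},
  {"dx":-146,"dy":-54,"dz":16,"rx":0,"ry":0,"rz":-7.17,"claw":44},
  {"dx":-146,"dy":-54,"dz":16,"rx":0,"ry":0,"rz":-7.17,"claw":44},
])

```text
time_s: 19.05
eef_pos: [0.5682, 0.0603, 0.1458]
tool_rot: [[0.973, 0.23, -0.001], [0.23, -0.973, -0.004], [-0.002, 0.003, -1.0]]
force: [0.3, -0.7, 0.7]
gripper_width: 0.508
```

```bash
python3 st.py; python3 look.py w15
python3 - <<'E'
from h import *
crop('w15',190,30,300,100,7)
E
```

```text
t 19.05 tcp [568.2464  60.3279 145.8203] yaw 13.27 tilt [-0.0011 -0.0038] F [ 0.3205 -0.7263  0.7402] M [-0.0017 -0.083  -0.0307] w 44.18495931100785 j6 1.4093119211702612
[ 0.391  0.373 -0.249  0.004 -0.951  1.409] 0.5078730955288259 19.05
```

View pics/w15_c190_30.png

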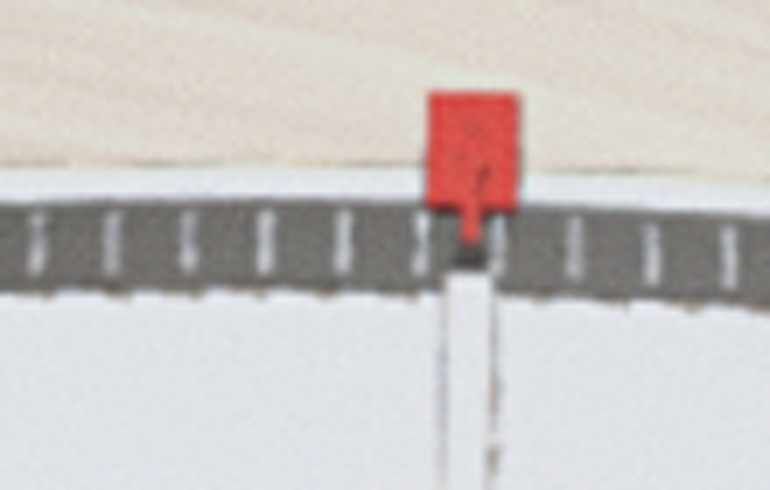

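View pics/w15.png

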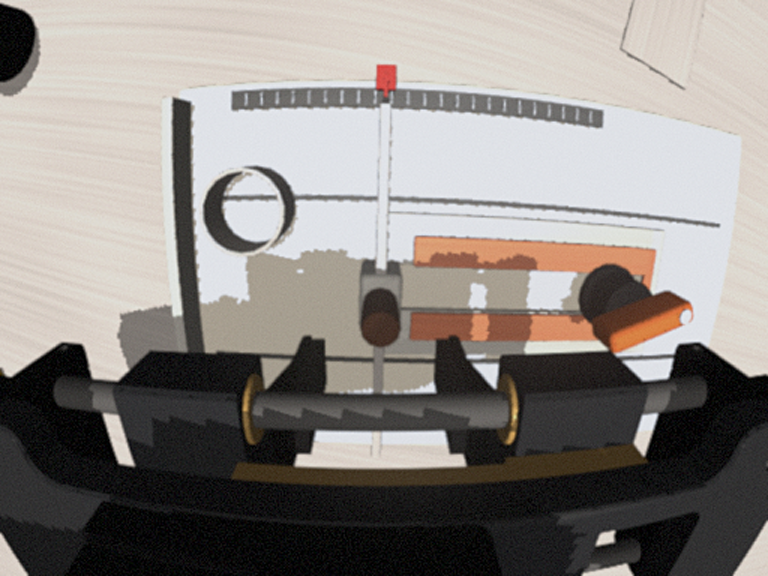

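Emit:
apply_moves([
  {"dx":0,"dy":-20,"dz":-60,"rx":0,"ry":0,"rz":0,"claw":44},
  {"dx":0,"dy":-80,"dz":-120,"rx":0,"ry":0,"rz":0,"claw":44},
  {"dx":0,"dy":-140,"dz":-150,"rx":0,"ry":0,"rz":0,"claw":44},
  {"dx":0,"dy":-140,"dz":-150,"rx":0,"ry":0,"rz":0,"claw":44},
  {"dx":0,"dy":-140,"dz":-150,"rx":0,"ry":0,"rz":0,"claw":44},
])

```text
time_s: 19.73
eef_pos: [0.5363, 0.1989, 0.297]
tool_rot: [[0.973, 0.232, 0.002], [0.232, -0.973, -0.002], [0.001, 0.002, -1.0]]
force: [0.1, -0.1, -0.4]
gripper_width: 0.505
```

```bash
python3 - <<'E'
from h import *
for n in('scene','side'):
    im=eyes.grab_frame(n);np.save(f'pics/{n}3.npy',im)
a=np.load('pics/scene3.npy')[195:255,205:265];b=np.load('pics/side3.npy')[200:260,235:295]
cv2.imwrite('pics/c6.png',cv2.resize(np.hstack([a,b])[:,:,::-1],None,fx=6.5,fy=6.5,interpolation=2))
save('scene3',np.load('pics/scene3.npy'))
E
python3 st.py
```

```text
t 19.825 tcp [535.8521 196.8744 294.9724] yaw 13.27 tilt [-0.0019 -0.004 ] F [ 1.0824 -0.2165 -0.2207] M [-0.0705 -0.0739  0.003 ] w 44.047253711175074 j6 1.1649242550156782
```

View pics/c6.png

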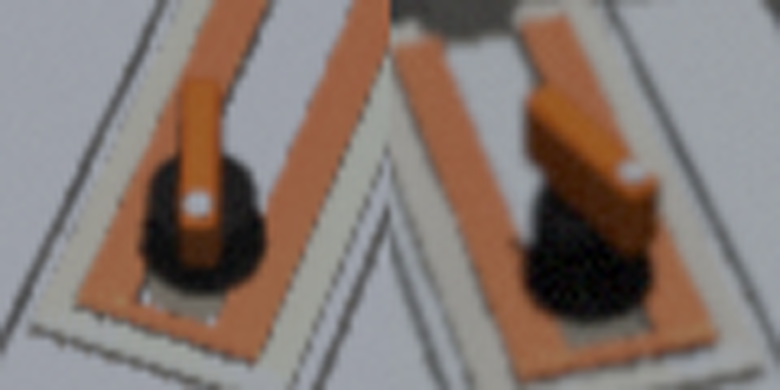

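View pics/scene3.png

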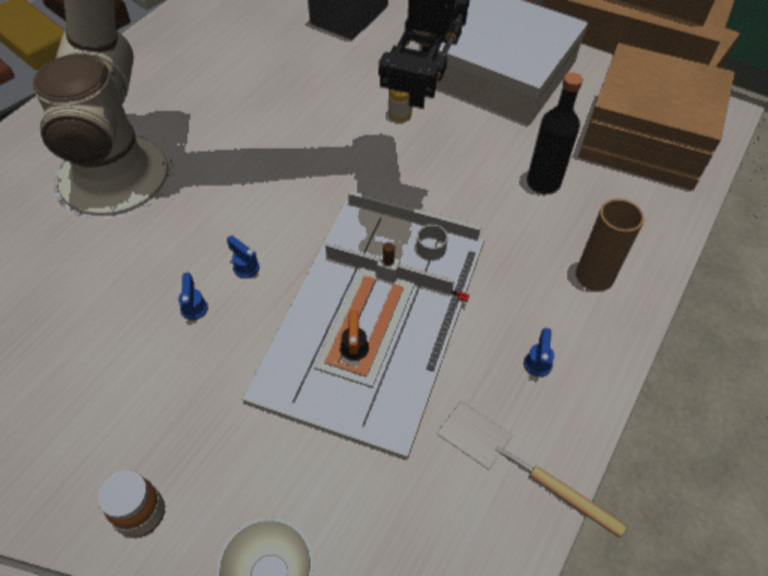

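Run:
```python
from h import *
S=lambda u,v:(205+(u+.5)/6.5-.5,195+(v+.5)/6.5-.5)
D=lambda u,v:(235+(u-390+.5)/6.5-.5,200+(v+.5)/6.5-.5)
print(tri(S(208,186),D(640,140)),tri(S(198,203),D(633,169)))
s=np.load('pics/side3.npy')
```

```text
(array([ 0.6135, -0.1083,  0.1091]), [np.float64(7.646615818584639e-05), np.float64(7.646615818587801e-05)]) (array([ 0.6111, -0.111 ,  0.0997]), [np.float64(9.339489130702815e-05), np.float64(9.339489130676278e-05)])
```

```bash
python3 -c "
from h import *
print(workorder.finish_job())"
```

```text
the job is handed in; nothing more can be done
None
```

The job is handed in at about 20 s. The fence is in line with the rider and the orange knob is tight on the clamp plate, with nothing being held.

- **Fence:** I slid it about 41 mm by its wooden handle until the black pointer lined up with the red rider's fin. The wrist camera, after release and again after tightening, showed them less than about 0.5 mm apart. The rider kept its place on the scale.
- **Knob, backwards:** I turned it anticlockwise under a push of 4 to 7 N. It dropped after somewhere between 65° and 74° and settled 6.5 mm lower, on the clamp plate.
- **Knob, forwards:** I turned it about 82° clockwise. It came down roughly another 2.8 mm, then ran level for the last 10°, and I stopped short of the hard stop. Wrist forces stayed at about 8 N or less throughout these moves.
- **Last checks:** After letting go, a measurement from both fixed cameras put the knob about 9.4 mm lower than at the start, which matches the drop plus the tightening. It kept its angle, and the gripper is open and clear of everything.

**Disagreement:** My estimates of the knob's axis differed by up to 4 mm between cameras, and the gripper drifted 2 to 3 mm sideways as the knob turned. The side force stayed under 4 N. I did not measure the clamp plate's depression directly; I infer it from the knob's height.

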